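# Heft the gas canisters and rack them by contents

## Task

Three gas canisters that look alike stand on the bench: one is full, one is part used and one is empty. Lift each to judge by its weight which it is and stand it in its own well of the plywood rack: the full one in the end well beside the bow handle, the part-used one in the middle, the empty one in the end well away from the handle. The well floors are set at different depths, so lower each canister gently until you feel it stand before you let go, neither dropping it nor ramming it or the rack, and leave everything else on the bench where it is.

Things in the scene. Friction and masses are not known exactly. Their poses are not given: they have to be found in the camera images.
- canister_p: Gas canister, one of three that look exactly alike (letters say nothing of the contents; which is which changes). Plain metal cylinder, 60 mm diameter, foot chamfered 6 x 7 mm, domed shoulder, 199 mm tall. Grip it on top by the round brass valve block, 29 mm diameter, 156 to 192 mm above the underside (7 mm nipple above). Origin: centre of underside; z up its axis; stands upright; yaw means nothing.
- canister_q: Gas canister, one of three that look exactly alike (letters say nothing of the contents; which is which changes). Plain metal cylinder, 60 mm diameter, foot chamfered 6 x 7 mm, domed shoulder, 199 mm tall. Grip it on top by the round brass valve block, 29 mm diameter, 156 to 192 mm above the underside (7 mm nipple above). Origin: centre of underside; z up its axis; stands upright; yaw means nothing.
- canister_r: Gas canister, one of three that look exactly alike (letters say nothing of the contents; which is which changes). Plain metal cylinder, 60 mm diameter, foot chamfered 6 x 7 mm, domed shoulder, 199 mm tall. Grip it on top by the round brass valve block, 29 mm diameter, 156 to 192 mm above the underside (7 mm nipple above). Origin: centre of underside; z up its axis; stands upright; yaw means nothing.
- rack: Plywood canister rack fixed to the bench: 350 mm along its x, 120 along its y, 95 high; three wells in a row along x, 100 mm apart; a dark bow handle stands out 33 mm from its +x end face. Nothing stands above its flat top. Origin: centre of underside. Canister masses: full about 0.80 kg, part used about 0.58 kg, empty about 0.36 kg, each within 4 percent.
- well_full (a point): Centre of the mouth of the full canister's (the end well beside the bow handle) well, level with the rack's upper face, 95 mm above the bench; z up. Round hole 63 mm in diameter. Its dark rubber floor pad (gives 1 mm per 3 N, 7 mm at most) lies 35 to 77 mm below the mouth, different every time and in every well, and its height is not measured: feel for it.
- well_part (a point): Centre of the mouth of the part-used canister's (the middle) well, level with the rack's upper face, 95 mm above the bench; z up. Round hole 63 mm in diameter. Its dark rubber floor pad (gives 1 mm per 3 N, 7 mm at most) lies 35 to 77 mm below the mouth, different every time and in every well, and its height is not measured: feel for it.
- well_empty (a point): Centre of the mouth of the empty canister's (the end well away from the bow handle) well, level with the rack's upper face, 95 mm above the bench; z up. Round hole 63 mm in diameter. Its dark rubber floor pad (gives 1 mm per 3 N, 7 mm at most) lies 35 to 77 mm below the mouth, different every time and in every well, and its height is not measured: feel for it.
- screwdriver: Loose screwdriver, 200 mm long, lying on the bench between the canisters. Not to be disturbed. Origin on its underside.
- marker: Loose black marker pen, 130 mm long, 14 mm thick, lying on the bench between the canisters. Not to be disturbed. Origin on its underside.
- tape: Loose roll of tape, 100 mm across, 25 mm high, lying flat. Not to be disturbed. Origin on its underside.
- adhesive: Loose white plastic bottle, 48 mm in diameter, 140 mm tall, standing. Not to be disturbed. Origin on its underside.
- mallet: Loose hammer with a yellow handle, 320 mm long, lying beyond the rack's left side. Not to be disturbed. Origin on its underside.
- spanner: Loose spanner, 190 mm long, lying at the back. Not to be disturbed. Origin on its underside.
- tin: Loose open steel cup, 72 mm in diameter, 80 mm tall, standing at the back. Not to be disturbed. Origin on its underside.
Mind the look-alikes: they are no part of the job. Leave any red look-alike of the canister_p alone.

How it is judged:
By the outcome, as a careful person would: the job done as asked, in the order asked, and still so for the second after the job is handed in, with the robot touching nothing.
It also fails if it takes over 72 s, if anything falls off the work surface, if the arm or the gripper's body presses on something with over 40 N, if the wrist force passes 120 N, or if a joint passes its speed limit or range.

## Robot

A 6-joint arm with a two-finger parallel gripper is mounted at the origin on the work surface. World frame = base frame: x ahead of the robot, y to its left, z up, the work surface at z = 0. Lengths are in m, angles in rad, forces in N, time in s.
With the tool pointing down it reaches from about 0.275 to 0.875 m from the base axis. Payload 12.5 kg.
Tool frame: the origin (TCP) lies between the finger pads; the fingertips stand 19 mm ahead of it and the grasp point (between the pads) is the TCP; z points along the fingers, y is the direction in which the jaws open and shut (so a half turn about z gives the same grasp; the last joint's range is limited). The gripper opens to 85 mm and grips with 20 to 120 N. Pads are 22 mm wide; open, the fingers measure 114 mm over their backs; the gripper's body (76 mm by 85 mm) begins 54 mm behind the grasp point. The pads swing forward as they close: fully open they stand 13 mm farther back than shut.
Start: joints at [1.021, 0.351, 1.652, -0, 1.139, -0.085], TCP at [0.247, 0.492, 0.25] pointing down, gripper open.
Joint ranges: [-2.75, 2.75], [-0.79, 2.1], [0.01, 2.65], [-1.57, 4.71], [0.07, 3.14], [-2.87, 2.87]. Speed limits (rad/s): [2.22, 2.22, 2.79, 3.14, 3.14, 3.14].

## Interface

Orientations are given as a rotation vector (axis times angle).
In Python, from cell import env, grab_frame, finder gives the robot as it stands.
- The arm moves only by the tool servo_tool, never from a script. Its arguments are lists of equal length, an entry for each row: "rotation": the turn, a rotation vector about the tool's x, y, z in units of 5 degrees (1.0 is 5 degrees), a list of three; "delta_pos": the shift along the tool's x, y, z in units of 30 mm (1.0 is 30 mm), a list of three; "gripper": the closure in counts, from 0 (fully open) to 255 (shut). In form: {"rotation": [[wx, wy, wz], ...], "delta_pos": [[tx, ty, tz], ...], "gripper": [gripper, ...]}. A call has 1 to 20 rows; each row shifts and turns the commanded pose from where the row before left it, along the tool's axes as they then stand; what a row does not reach is not made up. A row lasts 1/10 s, in which the tool goes at most 50 mm and 8.59 degrees, less where a joint would pass 70% of its speed; a pose out of reach is approached as far as the arm can. A call is refused whole if a number of a shift passes 1 or a number of a turn 1, either way. A call with a gripper value outside its range is refused whole. The fingers move at their own pace and stop on an object; "grip_force" is the grip in N (left out, the last holds). Time passes only in rows, so rows that do not move let the fingers close. It gives the time, the measured TCP pose, the force and the opening at its end, in the units of the state.
- env.sense(): the state, without advancing time (a new reading comes with each control period).
- grab_frame(name): name is "scene" or "top" or "wrist"; returns a dict with "image" (384x512x3 uint8, blue, green, red), "vfov" (degrees; the focal length in pixels is half the picture's height over the tangent of half this angle, whatever the lens; pixels are square), "cx", "cy" (the principal point, pixels), "rvec" (rotation vector, rad) and "tvec" (3), from world to camera coordinates, as OpenCV has them; the wrist camera has in their place "T_tool_cam" (4x4, takes a point from camera to tool coordinates, whose origin is the TCP and whose axes are the flange's). Camera axes: x right, y down, z forward; pixel columns grow to the right and rows downward; lengths in m; the calibration is good to about 2 mm. A picture is of the moment at which its call begins: read the wrist's pose just before it. There is no depth.
- env.sign_off(): hands the job in, once; it reports no verdict.
Trained networks look in a picture, given as the dict that the camera call returned (one of the last four; its "shot" number tells which), for a name from the list of things; names that differ only in an ending like _2 or _b are one class to them, and where a whole thing is asked for, a point or a joint stands for the part that bears it (a point fixed in the world has none). Each returns a list of dicts, best first, with "conf" (0 to 1); they miss things now and then, are a little off and sometimes report something else, mostly with a low value. They report only what shows in the picture. A call takes as long as a camera call. They do not tell look-alikes from the thing itself.
- finder.recognise(picture, label): "xy" ([column, row] in pixels, amid what is visible of it).
- finder.silhouettes(picture, label): "mask" (384x512 bool, what is visible of it) and "xy" ([column, row] in pixels, amid what is visible of it).
The state is a dict: "time": time; "joints": joint angles; "joint_vel": joint speeds; "effort": joint torques, N m; "tool_pos": TCP position; "eef_rot": TCP orientation; "wrist_force": force on the tool from outside, world axes, zero at the start; "moment": the same for the moment, N m; "finger_gap": finger opening in m.
Only numpy, scipy, OpenCV 4.12 (cv2) and the standard library are available. Lean on these libraries where they do the work, as an engineer would, in place of code of your own. Each camera call takes 0.05 s, during which the arm holds its last target.

## Working session

There is one attempt and no reset: what is moved stays moved. The work goes in short steps, Python scripts to look and compute and a tool call to move; the robot and the scene stay as the last step left them, time stands still between calls to the robot, and variables do not carry over. Pictures are saved under pics/ and viewed, and the job is handed in when it is done.

Besides the shell and the picture viewer there is one more tool, called as name(argument=value, ...), one argument or row to a line, values as JSON. servo_tool: Moves the arm, as the interface text tells. Its arguments: {"type":"object","properties":{"rotation":{"type":"array","items":{"type":"array","items":{"type":"number"}}},"delta_pos":{"type":"array","items":{"type":"array","items":{"type":"number"}}},"gripper":{"type":"array","items":{"type":"number"}},"grip_force":{"type":"number"}},"required":["rotation","delta_pos","gripper"]}

```bash
mkdir -p pics; ls
cat > h.py <<'E'
from cell import env, grab_frame, finder
import numpy as np, cv2
def K(f):
    h=f["image"].shape[0]; fl=h/2/np.tan(np.radians(f["vfov"])/2)
    return np.array([[fl,0,f["cx"]],[0,fl,f["cy"]],[0,0,1.]])
def ray(f,uv,z):
    R=cv2.Rodrigues(np.array(f["rvec"],float))[0]; t=np.array(f["tvec"],float).ravel()
    c=-R.T@t; d=R.T@np.linalg.inv(K(f))@np.array([uv[0],uv[1],1.])
    return c+d*(z-c[2])/d[2]
def proj(f,p):
    return cv2.projectPoints(np.array(p,float).reshape(-1,3),np.array(f["rvec"],float),np.array(f["tvec"],float),K(f),None)[0][:,0]
E
python3 - <<'E'
from h import *
s=env.sense(); print(s)
for n in("scene","top"):
    f=grab_frame(n); cv2.imwrite(f"pics/{n}0.png",f["image"])
    print(n,f["vfov"],f["cx"],f["cy"],f["rvec"],f["tvec"],{k:v for k,v in f.items() if k not in("image",)}.keys())
    for l in("canister_p","rack","adhesive","tin"):
        for d in finder.recognise(f,l): print(l,d)
E
```

```text
pics
{'time': 0.0, 'joints': array([ 1.02139767e+00,  3.51237193e-01,  1.65240726e+00,  7.63581742e-06,
        1.13913765e+00, -8.45633397e-02]), 'joint_vel': array([-6.69449061e-04,  2.59158319e-04, -3.10867592e-04, -5.34248306e-05,
       -6.68271968e-04, -1.35993465e-03]), 'effort': array([-5.25468331e-04, -5.06099582e+01, -2.91412032e+01, -1.25224378e-04,
        4.53297776e-03, -8.75851072e-06]), 'tool_pos': array([0.24634678, 0.49139853, 0.24976429]), 'eef_rot': array([-7.23523559e-01, -3.05675386e+00,  1.77170013e-03]), 'wrist_force': array([ 0.10553125, -0.41591235,  0.19663099]), 'moment': array([-0.06947616, -0.01490421, -0.01163634]), 'finger_gap': 0.08553321320020027}
scene 56.94702108973123 253.1836905210828 188.70855108211134 [ 1.89015139  1.11299818 -0.60989816] [-0.29807767 -0.1528126   1.39518335] dict_keys(['vfov', 'cx', 'cy', 'rvec', 'tvec', 'shot'])
canister_p {'xy': [314.7, 217.9], 'conf': 0.98}
canister_p {'xy': [162.4, 203.5], 'conf': 0.82}
canister_p {'xy': [232.0, 200.4], 'conf': 0.74}
canister_p {'xy': [114.5, 228.7], 'conf': 0.71}
canister_p {'xy': [204.4,
[... 188 characters left out ...]
f': 0.7}
tin {'xy': [230.5, 201.1], 'conf': 0.52}
top 46.356188964451846 254.12135802894173 194.9658166218461 [ 2.13318331 -2.19295591  0.1509627 ] [0.06586901 0.55116466 1.22770307] dict_keys(['vfov', 'cx', 'cy', 'rvec', 'tvec', 'shot'])
canister_p {'xy': [284.9, 200.3], 'conf': 0.91}
canister_p {'xy': [394.5, 199.9], 'conf': 0.85}
canister_p {'xy': [227.3, 144.0], 'conf': 0.7}
canister_p {'xy': [287.8, 268.7], 'conf': 0.67}
canister_p {'xy': [345.4, 220.4], 'conf': 0.61}
canister_p {'xy': [324.8, 275.8], 'conf': 0.61}
rack {'xy': [174.5, 213.3], 'conf': 0.68}
adhesive {'xy': [354.2, 137.9], 'conf': 0.84}
adhesive {'xy': [346.4, 218.8], 'conf': 0.45}
tin {'xy': [263.5, 134.8], 'conf': 0.91}
```

View pics/scene0.png

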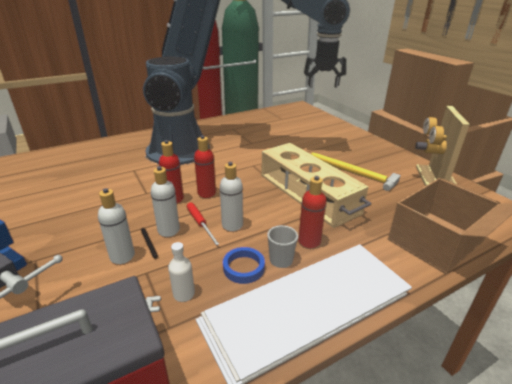

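View pics/top0.png

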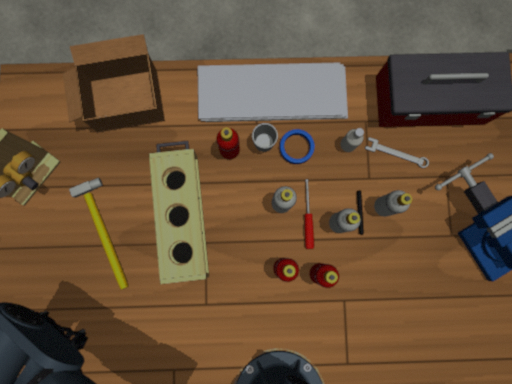

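The scene view shows three grey canisters at (115,228), (165,205) and (231,198), plus three red look-alikes. In the top view the greys are at (285,197), (349,217) and (400,200). The rack's wells are at (176,180), (178,215) and (182,252), with the handle at the far end (172,146). Next I'll measure them more precisely.

Run:
```python
from h import *
f=grab_frame("top"); g=grab_frame("scene")
im=f["image"]
a=cv2.resize(im[165:245,260:420],None,fx=5,fy=5,interpolation=cv2.INTER_CUBIC); cv2.imwrite("pics/t1.png",a)
b=cv2.resize(im[130:290,140:220],None,fx=3.7,fy=3.7,interpolation=cv2.INTER_CUBIC); cv2.imwrite("pics/t2.png",b)
c=cv2.resize(g["image"][150:270,90:250],None,fx=5,fy=5,interpolation=cv2.INTER_CUBIC); cv2.imwrite("pics/t3.png",c)
def brass(i):
    h=cv2.cvtColor(i,cv2.COLOR_BGR2HSV); return ((h[...,0]>18)&(h[...,0]<32)&(h[...,1]>110)&(h[...,2]>90)).astype(np.uint8)
for n,x in(("top",f),("scene",g)):
    N,l,st,ce=cv2.connectedComponentsWithStats(brass(x["image"]))
    for i in range(1,N):
        if 15<st[i][4]<600: print(n,ce[i].round(1),st[i])
for l in("rack",):
    for d in finder.silhouettes(f,l)[:2]:
        m=d["mask"].astype(np.uint8); 
        print(d["conf"],m.sum(),cv2.minAreaRect(cv2.findNonZero(m)))
# dark well ellipses
hs=cv2.cvtColor(im,cv2.COLOR_BGR2GRAY); m=(hs<75).astype(np.uint8); m[:, :150]=0; m[:,205:]=0; m[:150]=0;m[285:]=0
N,l,st,ce=cv2.connectedComponentsWithStats(m)
for i in range(1,N):
    if st[i][4]>60: print("dark",ce[i].round(1),st[i],ray(f,ce[i],.095).round(4))
for d in finder.recognise(f,"well_full"): print(d, ray(f,d["xy"],.095))
```

```text
top [226.  132.7] [221 127  11  12  84]
top [ 15.1 166.2] [  3 151  26  32 373]
top [ 40.8 172.8] [ 35 164  14  20  84]
top [167.  171.5] [162 167  12  12  37]
top [  3.  179.8] [  0 175   9  12  64]
top [ 21.5 193.9] [ 12 186  20  16  75]
top [286.1 194.7] [281 189  11  12  76]
top [406.2 198.4] [401 193  12  12  88]
top [175.7 204.9] [170 204  13   3  21]
top [353.5 217.7] [348 213  12  11  85]
top [288.8 270.6] [283 265  12  12  95]
top [331.  276.7] [326 271  12  12  94]
scene [437.6 137.8] [426 118  21  36 308]
scene [201.8 142.2] [198 137   9  13  60]
scene [166.7 147.2] [162 142  10  13  75]
scene [350.3 167.1] [310 152  78  31 578]
scene [229.9 168.7] [226 164   9  14  47]
scene [159.8 175. ] [154 169  12  15  80]
scene [315.6 184.4] [310 177  13  16 127]
scene [107.1 198.1] [100 190  14  17 149]
0.6 6403 ((179.08889770507812, 211.19728088378906), (140.95626831054688, 49.9603271484375), 85.32258605957031)
0.2 514 ((397.3500061035156, 152.45001220703125), (64.82669067382812, 13.28156566619873), 18.43494987487793)
dark [175.3 179.5] [167 171  18  19 272] [0.5925 0.2617 0.095 ]
dark [178.4 215.6] [169 206  20  21 318] [0.4953 0.2541 0.095 ]
dark [182.1 252.3] [173 242  19  21 322] [0.3983 0.2451 0.095 ]
{'xy': [180.2, 214.7], 'conf': 0.67} [0.49757499 0.24944881 0.095     ]
{'xy': [350.4, 139.8], 'conf': 0.25} [ 0.68964571 -0.21519055  0.095     ]
```

View pics/t1.png

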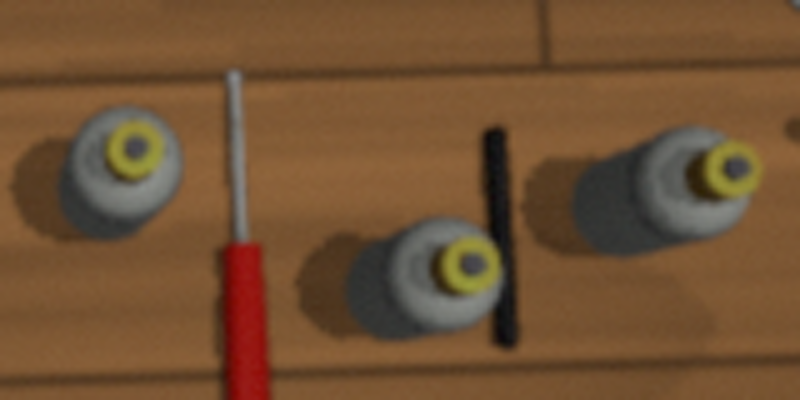

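View pics/t2.png

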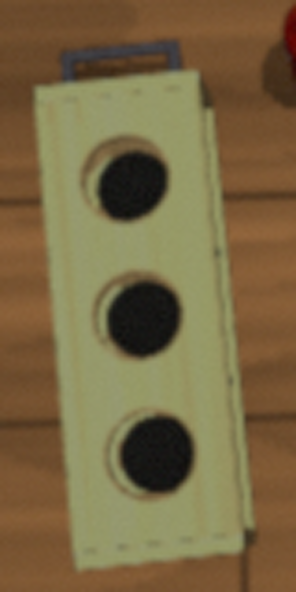

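View pics/t3.png

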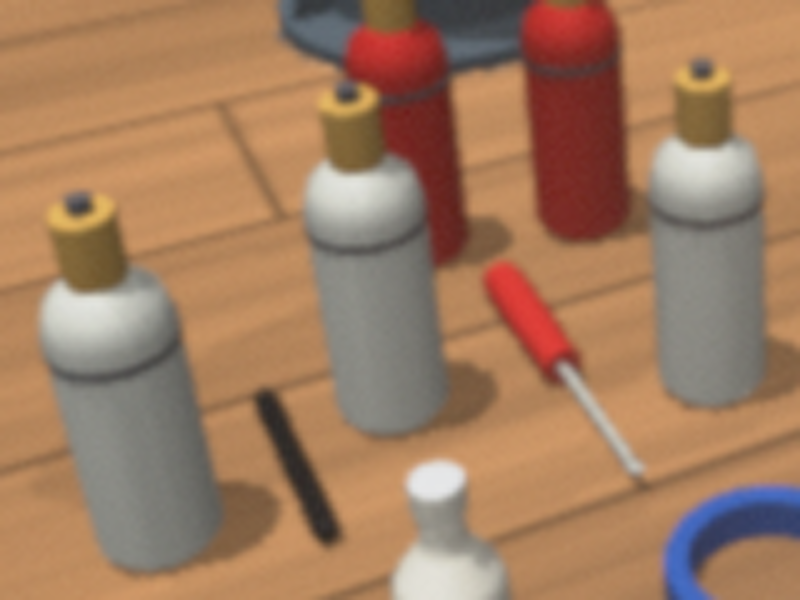

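Run:
```python
from h import *
from scipy.optimize import least_squares
f=grab_frame("top"); g=grab_frame("scene")
u=lambda p,s,o:[(p[0]+.5)/s-.5+o[0],(p[1]+.5)/s-.5+o[1]]
for n,p in(("A",(136,147)),("B",(470,264)),("C",(735,167))):
    q=u(p,5,(260,165)); print(n,"nipple",ray(f,q,.199).round(4))
for n,p in(("A",(135,150)),("B",(469,265)),("C",(731,168))):
    q=u(p,5,(260,165)); print(n,"block",ray(f,q,.192).round(4))
for n,p in(("C",(80,205)),("B",(348,93)),("A",(702,69))):
    q=u(p,5,(90,150)); print(n,"scene nipple",ray(g,q,.199).round(4))
pts=[(36,87),(200,70),(243,551),(77,571),(124,178),(138,314),(150,454)]
q=np.array([ray(f,u(p,3.7,(140,130)),.095)[:2] for p in pts]); print(q.round(4))
mod=np.array([(.175,.06),(.175,-.06),(-.175,-.06),(-.175,.06),(.1,0),(0,0),(-.1,0)])
def fn(v):
    c,s=np.cos(v[2]),np.sin(v[2]); return (mod@np.array([[c,s],[-s,c]])+v[:2]-q).ravel()
r=least_squares(fn,[.5,.25,.08]); print(r.x,(r.fun*1e3).round(1).reshape(-1,2))
c,s=np.cos(r.x[2]),np.sin(r.x[2]); print((mod[4:]@np.array([[c,s],[-s,c]])+r.x[:2]).round(4))
w=grab_frame("wrist"); print(w["T_tool_cam"],w["vfov"]); cv2.imwrite("pics/w0.png",w["image"])
```

```text
A nipple [ 0.5323 -0.0267  0.199 ]
B nipple [ 0.4705 -0.1873  0.199 ]
C nipple [ 0.5145 -0.3203  0.199 ]
A block [ 0.5317 -0.0268  0.192 ]
B block [ 0.4705 -0.1885  0.192 ]
C block [ 0.5149 -0.3208  0.192 ]
C scene nipple [ 0.5246 -0.32    0.199 ]
B scene nipple [ 0.4811 -0.1888  0.199 ]
A scene nipple [ 0.5408 -0.0278  0.199 ]
[[0.6665 0.3312]
 [0.6762 0.2116]
 [0.3286 0.1853]
 [0.3181 0.3022]
 [0.5975 0.2676]
 [0.4983 0.2581]
 [0.3984 0.2503]]
[0.49765362 0.2580446  0.08071297] [[ 0.7  0.7]
 [ 0.8  0.8]
 [-0.5 -1.2]
 [ 0.3  1.5]
 [-0.2 -1.4]
 [-0.7 -0.1]
 [-0.4 -0.3]]
[[0.5973 0.2661]
 [0.4977 0.258 ]
 [0.398  0.25  ]]
[[ 1.12493306e-03 -9.58197973e-01 -2.86103790e-01  7.31893151e-02]
 [ 9.99999307e-01  1.17749584e-03 -1.16805193e-05 -4.94579427e-04]
 [ 3.48078272e-04 -2.86103579e-01  9.58198633e-01 -1.23518486e-01]
 [ 0.00000000e+00  0.00000000e+00  0.00000000e+00  1.00000000e+00]] 71.3221471637972
```

View pics/w0.png

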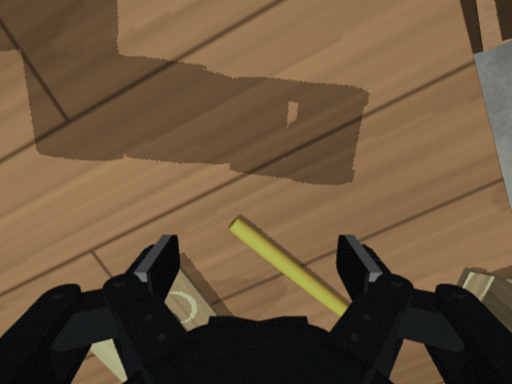

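```bash
cat >> h.py <<'E'
from scipy.spatial.transform import Rotation as Ro
import json
def plan(tp,yaw=None,n=None,dp=2,vmax=0.9,s=None):
    """tool down, x axis at world angle yaw (rad). prints rows"""
    s=s or env.sense(); p=np.array(s["tool_pos"]); R0=Ro.from_rotvec(s["eef_rot"])
    if yaw is None: Rt=R0
    else:
        c,q=np.cos(yaw),np.sin(yaw); Rt=Ro.from_matrix(np.array([[c,q,0],[q,-c,0],[0,0,-1.]]))
    tp=np.array(tp,float); rv=(R0.inv()*Rt).as_rotvec()
    if n is None: n=int(np.ceil(max(np.abs(R0.inv().apply(tp-p)).max()/.03/vmax, np.linalg.norm(tp-p)/.045,np.degrees(np.abs(rv).max())/5/vmax,1)))
    rot=[];dl=[];Rc=R0;pc=p.copy()
    for i in range(n):
        step=(tp-pc)/(n-i); d=np.round(Rc.inv().apply(step)/.03,dp); w=np.round((Rc.inv()*Rt).as_rotvec()/(n-i)/np.radians(5),dp)
        dl.append(d.tolist());rot.append(w.tolist())
        pc=pc+Rc.apply(d*.03); Rc=Rc*Ro.from_rotvec(w*np.radians(5))
    print(n,"rot",json.dumps(rot));print("pos",json.dumps(dl));print("end",pc.round(4),Rc.as_rotvec().round(3))
def wray(f,uv,z,s):
    R=Ro.from_rotvec(s["eef_rot"]).as_matrix();T=np.array(f["T_tool_cam"]);p=np.array(s["tool_pos"])
    c=R@T[:3,3]+p; d=R@T[:3,:3]@np.linalg.inv(K(f))@np.array([uv[0],uv[1],1.]); return c+d*(z-c[2])/d[2]
YAW=np.pi+.0807
E
python3 -c "
from h import *
plan([.555,.262,.32],YAW)"
```

```text
15 rot [[-0.0, 0.0, -0.42], [-0.0, 0.0, -0.42], [-0.0, 0.0, -0.42], [-0.0, 0.0, -0.42], [-0.0, 0.0, -0.42], [-0.0, 0.0, -0.42], [-0.0, 0.0, -0.41], [-0.0, 0.0, -0.42], [-0.0, 0.0, -0.41], [-0.0, 0.0, -0.42], [-0.0, 0.0, -0.41], [-0.0, 0.0, -0.42], [-0.0, 0.0, -0.41], [-0.0, 0.0, -0.42], [-0.0, 0.0, -0.41]]
pos [[-0.84, -0.15, -0.15], [-0.84, -0.18, -0.16], [-0.83, -0.21, -0.15], [-0.82, -0.24, -0.16], [-0.81, -0.27, -0.15], [-0.8, -0.3, -0.16], [-0.79, -0.33, -0.15], [-0.78, -0.36, -0.16], [-0.76, -0.38, -0.15], [-0.75, -0.41, -0.16], [-0.73, -0.44, -0.15], [-0.72, -0.47, -0.16], [-0.7, -0.49, -0.15], [-0.68, -0.51, -0.16], [-0.66, -0.54, -0.15]]
end [0.5551 0.2621 0.3199] [-0.127  3.139 -0.   ]
```

servo_tool(
  rotation=[
    [0,0,-0.42],
    [0,0,-0.42],
    [0,0,-0.42],
    [0,0,-0.42],
    [0,0,-0.42],
    [0,0,-0.42],
    [0,0,-0.41],
    [0,0,-0.42],
    [0,0,-0.41],
    [0,0,-0.42],
    [0,0,-0.41],
    [0,0,-0.42],
    [0,0,-0.41],
    [0,0,-0.42],
    [0,0,-0.41],
    [0,0,0],
    [0,0,0],
  ],
  delta_pos=[
    [-0.84,-0.15,-0.15],
    [-0.84,-0.18,-0.16],
    [-0.83,-0.21,-0.15],
    [-0.82,-0.24,-0.16],
    [-0.81,-0.27,-0.15],
    [-0.8,-0.3,-0.16],
    [-0.79,-0.33,-0.15],
    [-0.78,-0.36,-0.16],
    [-0.76,-0.38,-0.15],
    [-0.75,-0.41,-0.16],
    [-0.73,-0.44,-0.15],
    [-0.72,-0.47,-0.16],
    [-0.7,-0.49,-0.15],
    [-0.68,-0.51,-0.16],
    [-0.66,-0.54,-0.15],
    [0,0,0],
    [0,0,0],
  ],
  gripper=[60,60,60,60,60,60,60,60,60,60,60,60,60,60,60,60,60],
  grip_force=60,
)

```text
time: 2.55
tool_pos: [0.555, 0.2619, 0.3196]
eef_rot: [0.125, -3.139, -0.0]
wrist_force: [-0.6, -0.4, 0.3]
finger_gap: 0.0654
```

Run:
```python
from h import *
s=env.sense(); print(s["time"],s["tool_pos"],s["eef_rot"],s["finger_gap"],s["wrist_force"],s["joint_vel"].round(3))
f=grab_frame("wrist"); cv2.imwrite("pics/w1.png",f["image"]); np.save("w1.npy",np.array([f,s],dtype=object))
```

```text
2.55 [0.55502913 0.26192331 0.31960277] [ 1.24515239e-01 -3.13860440e+00 -3.56354601e-05] 0.06540879877191261 [-0.64159777 -0.37086284  0.26565958] [ 0.022 -0.008  0.015  0.    -0.001  0.005]
```

View pics/w1.png

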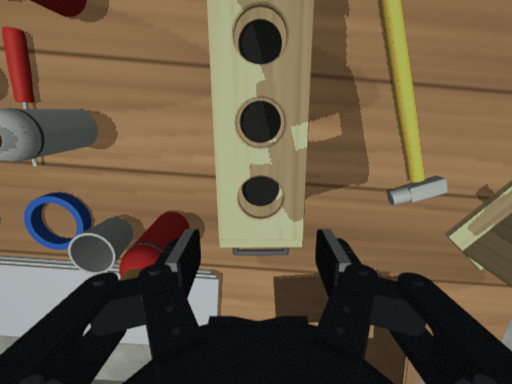

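The wrist view shows all three mouths: empty at about (261,36), middle (261,121) and full (261,196). I'll zoom in to get the rims.

Run:
```python
from h import *
f,s=np.load("w1.npy",allow_pickle=True)
a=cv2.resize(f["image"][0:255,200:322],None,fx=2.35*2,fy=2.35*2,interpolation=cv2.INTER_CUBIC)
cv2.imwrite("pics/w1a.png",a[:590]); cv2.imwrite("pics/w1b.png",a[590:])
# overlay of predicted rims
```

```text
(no output)
```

View pics/w1a.png

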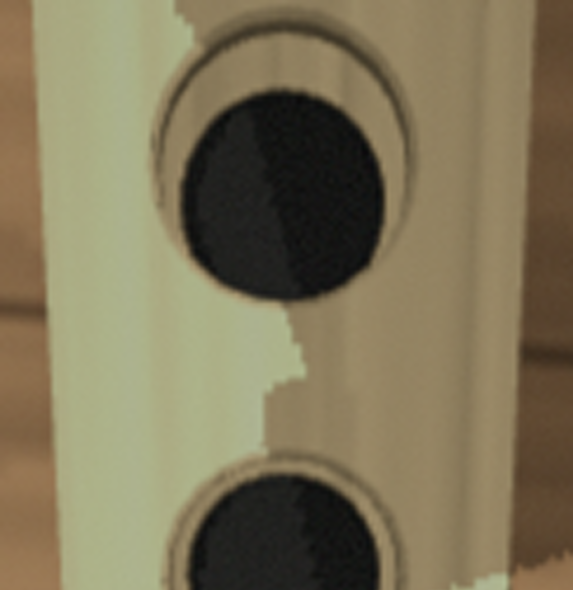

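View pics/w1b.png

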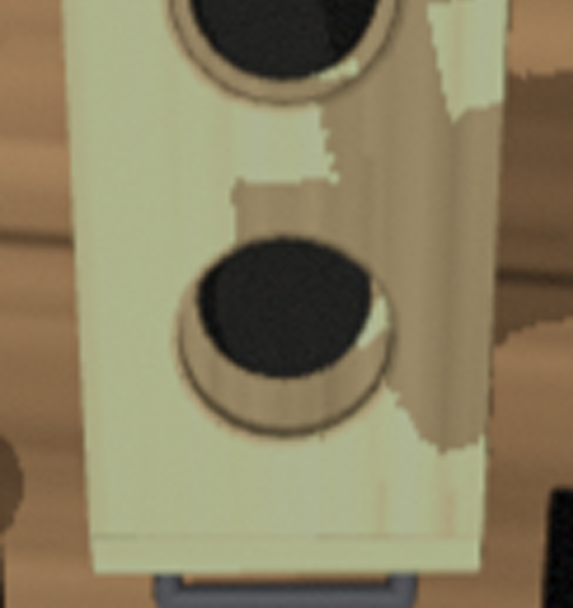

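Run:
```python
from h import *
from scipy.optimize import least_squares
f,s=np.load("w1.npy",allow_pickle=True)
R=Ro.from_rotvec(s["eef_rot"]).as_matrix();T=np.array(f["T_tool_cam"]);p=np.array(s["tool_pos"])
Rc=R@T[:3,:3]; c=R@T[:3,3]+p
def pr(P):
    q=(P-c)@Rc@K(f).T; return q[:,:2]/q[:,2:]
S=4.7; th=np.linspace(0,2*np.pi,721)
def bb(x,y,z,r):
    q=pr(np.c_[x+r*np.cos(th),y+r*np.sin(th),z+0*th]); q=(q+.5-[200,0])*S-.5
    return np.r_[q.min(0),q.max(0)]
B={"empty":(152,6,418,302),"mid":(164,450,403,693),"full":(176,826,395,1028)}
for k,b in B.items():
    r=least_squares(lambda v:bb(v[0],v[1],.095,v[2])-b,[.5,.26,.0315]); print(k,r.x.round(4),r.fun.round(1))
cs=[((92,574+590),),((481,574+590),)]
for q in [(92,1126),(483,1126)]:
    print("end corner",wray(f,[(q[0]+.5)/S-.5+200,(q[1]+.5)/S-.5],.095,s).round(4))
# pads: width extents
P={"empty":(181,90,385,302),"mid":(188,473,381,670),"full":(198,826,372,968)}
for k,b in P.items():
    for z in (.02,.03,.04,.05,.06):
        pass
# canister A neck seen too
```

```text
empty [0.3979 0.2521 0.0325] [ 0.8 -0.7 -0.8  0.7]
mid [0.4971 0.2599 0.0319] [ 0.8 -0.8 -0.8  0.8]
full [0.5971 0.2688 0.0315] [ 1.5 -1.5 -1.5  1.6]
end corner [0.665  0.2151 0.095 ]
end corner [0.6554 0.3344 0.095 ]
```

```bash
python3 -c "
from h import *
plan([.532,-.027,.32],np.pi+.084)"
```

```text
11 rot [[-0.0, -0.0, -0.0], [-0.0, -0.0, -0.0], [-0.0, -0.0, -0.0], [-0.0, -0.0, -0.01], [-0.0, -0.0, -0.0], [-0.0, -0.0, -0.01], [-0.0, -0.0, -0.0], [-0.0, -0.0, -0.01], [-0.0, -0.0, -0.0], [-0.0, -0.0, -0.01], [-0.0, -0.01, -0.0]]
pos [[0.14, -0.87, -0.0], [0.14, -0.87, -0.0], [0.14, -0.87, -0.0], [0.14, -0.87, -0.0], [0.14, -0.87, -0.0], [0.14, -0.87, -0.0], [0.14, -0.87, -0.0], [0.14, -0.87, -0.0], [0.14, -0.86, -0.0], [0.14, -0.87, -0.01], [0.14, -0.86, -0.0]]
end [ 0.5319 -0.027   0.3199] [-0.131  3.139 -0.   ]
```

servo_tool(
  rotation=[
    [0,0,0],
    [0,0,0],
    [0,0,0],
    [0,0,0],
    [0,0,0],
    [0,0,0],
    [0,0,0],
    [0,0,0],
    [0,0,0],
    [0,0,0],
    [0,0,0],
    [0,0,0],
    [0,0,0],
  ],
  delta_pos=[
    [0.14,-0.87,0],
    [0.14,-0.87,0],
    [0.14,-0.87,0],
    [0.14,-0.87,0],
    [0.14,-0.87,0],
    [0.14,-0.87,0],
    [0.14,-0.87,0],
    [0.14,-0.87,0],
    [0.14,-0.86,0],
    [0.14,-0.87,0],
    [0.14,-0.86,0],
    [0,0,0],
    [0,0,0],
  ],
  gripper=[60,60,60,60,60,60,60,60,60,60,60,60,60],
)

```text
time: 3.9
tool_pos: [0.5318, -0.0266, 0.3199]
eef_rot: [0.126, -3.139, -0.0]
wrist_force: [0.0, -0.2, 0.2]
finger_gap: 0.0656
```

```bash
cat > v.py <<'E'
import sys
from h import *
n=sys.argv[1]
s=env.sense(); print(s["time"],s["tool_pos"].round(4),s["eef_rot"].round(4),s["finger_gap"].round(4),s["wrist_force"].round(2),s["joint_vel"].round(3))
f=grab_frame("wrist"); np.save(n+".npy",np.array([f,s],dtype=object))
cv2.imwrite(f"pics/{n}.png",f["image"]); 
x,y=(int(sys.argv[2]),int(sys.argv[3])) if len(sys.argv)>2 else (206,142)
a=cv2.resize(f["image"][y:y+100,x:x+100],None,fx=6,fy=6,interpolation=cv2.INTER_CUBIC); cv2.imwrite(f"pics/{n}z.png",a)
E
python3 v.py w2
```

```text
Traceback (most recent call last):
  File "v.py", line 4, in <module>
    s=env.sense(); print(s["time"],s["tool_pos"].round(4),s["eef_rot"].round(4),s["finger_gap"].round(4),s["wrist_force"].round(2),s["joint_vel"].round(3))
                                                                                ^^^^^^^^^^^^^^^^^^^^^
AttributeError: 'float' object has no attribute 'round'
```

```bash
sed -i 's/s\["finger_gap"\].round(4)/s["finger_gap"]/' v.py; python3 v.py w2
```

```text
3.9 [ 0.5318 -0.0266  0.3199] [ 1.259e-01 -3.139e+00 -5.000e-04] 0.06555193335666441 [ 0.03 -0.24  0.16] [ 0.017  0.004 -0.005 -0.    -0.001  0.001]
```

View pics/w2.png

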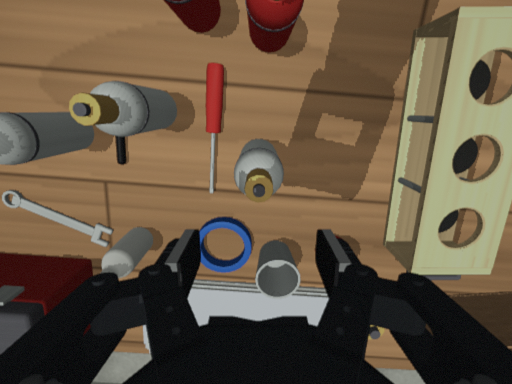

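View pics/w2z.png

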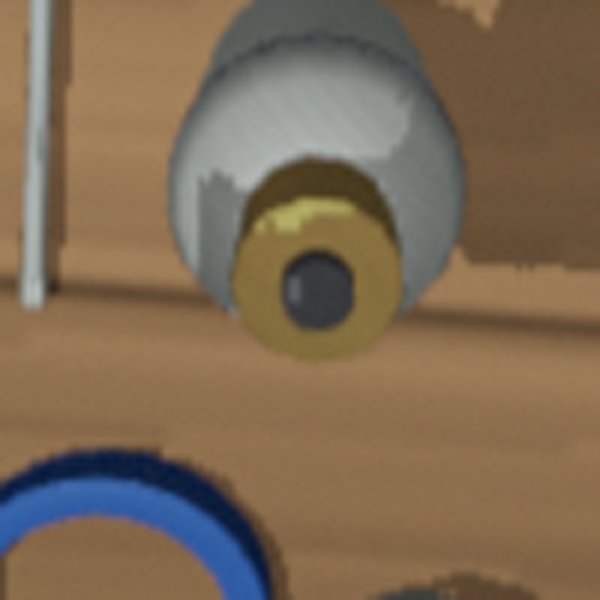

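Canister A's block shows at about (259,189) full-frame, and the ring bottom is round and clear of the fingers.

Run:
```python
from h import *
f,s=np.load("w2.npy",allow_pickle=True)
u=lambda p:[(p[0]+.5)/6-.5+206,(p[1]+.5)/6-.5+142]
print(wray(f,u((317,280)),.192,s).round(4),wray(f,u((319,291)),.199,s).round(4))
for x in (232,402): print(wray(f,u((x,280)),.192,s).round(4))
for y in (200,361): print(wray(f,u((317,y)),.192,s).round(4))
print(wray(f,[97,110],.192,s))
# wells seen here
R=Ro.from_rotvec(s["eef_rot"]).as_matrix();T=np.array(f["T_tool_cam"])
q=(np.array([[.4979,.2521,.095],[.4971,.2599,.095],[.5971,.2688,.095],[.3979,.2521,.095]])-(R@T[:3,3]+s["tool_pos"]))@(R@T[:3,:3])@K(f).T; print(q[:,:2]/q[:,2:])
plan([.536,-.0285,.180])
```

```text
[ 0.5327 -0.026   0.192 ] [ 0.5325 -0.0257  0.199 ]
[ 0.5339 -0.0398  0.192 ]
[ 0.5316 -0.0121  0.192 ]
[ 0.5194 -0.0271  0.192 ]
[ 0.5467 -0.0248  0.192 ]
[ 0.47125103 -0.17698232  0.192     ]
[[471.19916191 158.43401563]
 [477.19109801 158.31002624]
 [461.14802961 228.28698994]
 [496.75311606  76.68369106]]
6 rot [[0.0, 0.0, 0.0], [0.0, -0.0, 0.0], [0.0, -0.0, 0.0], [0.0, -0.0, 0.0], [0.0, -0.0, 0.0], [0.0, -0.0, 0.0]]
pos [[-0.02, -0.01, 0.78], [-0.02, -0.02, 0.78], [-0.02, -0.01, 0.78], [-0.02, -0.02, 0.77], [-0.03, -0.01, 0.78], [-0.02, -0.02, 0.77]]
end [ 0.536  -0.0286  0.1801] [ 0.127 -3.139 -0.   ]
```

servo_tool(
  rotation=[
    [0,0,0],
    [0,0,0],
    [0,0,0],
    [0,0,0],
    [0,0,0],
    [0,0,0],
    [0,0,0],
    [0,0,0],
  ],
  delta_pos=[
    [-0.03,0,0.9],
    [0,0.02,0.9],
    [0,0,0.9],
    [0,0,0.9],
    [0,0,0.7],
    [0,0,0.37],
    [0,0,0],
    [0,0,0],
  ],
  gripper=[60,60,60,60,60,60,60,60],
)

```text
time: 4.75
tool_pos: [0.5334, -0.0261, 0.1806]
eef_rot: [-0.128, 3.138, -0.0]
wrist_force: [0.4, -0.3, 0.8]
finger_gap: 0.0653
```

servo_tool(
  rotation=[
    [0,0,0],
    [0,0,0],
    [0,0,0],
    [0,0,0],
    [0,0,0],
    [0,0,0],
  ],
  delta_pos=[
    [0,0,0],
    [0,0,0],
    [0,0,0],
    [0,0,0],
    [0,0,0],
    [0,0,0],
  ],
  gripper=[255,255,255,255,255,255],
  grip_force=60,
)

```text
time: 5.35
tool_pos: [0.5335, -0.0265, 0.1808]
eef_rot: [-0.126, 3.137, -0.0]
wrist_force: [-0.5, 1.1, 6.4]
finger_gap: 0.0273
```

servo_tool(
  rotation=[
    [0,0,0],
    [0,0,0],
    [0,0,0],
    [0,0,0],
    [0,0,0],
    [0,0,0],
    [0,0,0],
    [0,0,0],
    [0,0,0],
    [0,0,0],
    [0,0,0],
  ],
  delta_pos=[
    [0,0,-0.2],
    [0,0,-0.4],
    [0,0,-0.6],
    [0,0,-0.8],
    [0,0,-0.8],
    [0,0,-0.8],
    [0,0,-0.6],
    [0,0,-0.3],
    [0,0,0],
    [0,0,0],
    [0,0,0],
  ],
  gripper=[255,255,255,255,255,255,255,255,255,255,255],
)

```text
time: 6.45
tool_pos: [0.5325, -0.0265, 0.3136]
eef_rot: [0.126, -3.137, -0.001]
wrist_force: [-0.6, 0.2, -7.0]
finger_gap: 0.0273
```

```bash
python3 v.py w3; python3 -c "
from h import *
s=env.sense();print(s['wrist_force'],s['moment'],s['effort'])"
```

```text
6.45 [ 0.5325 -0.0265  0.3136] [ 1.2650e-01 -3.1369e+00 -6.0000e-04] 0.027335163643559778 [-0.62  0.24 -7.03] [-0.001 -0.    -0.004 -0.     0.001 -0.   ]
[ 0.87625476  0.45562542 -7.80897092] [0.01204719 0.01766625 0.04099685] [ 3.95488401e-03 -5.15866506e+01 -3.42678344e+01  2.84996146e-03
  7.41027470e-03  3.53052849e-05]
```

View pics/w3.png

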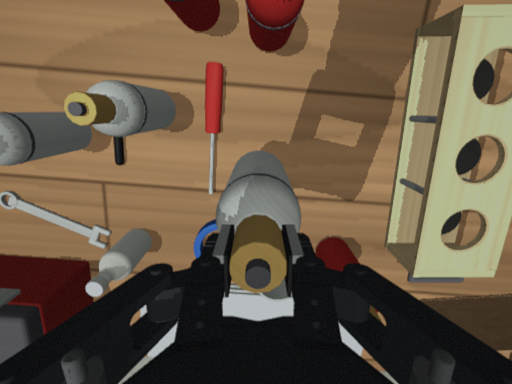

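```bash
cat > wt.py <<'E'
from h import *
a=[]
for i in range(8):
    a.append(env.sense()["wrist_force"][2]); grab_frame("wrist")
print(np.round(a,2),np.mean(a),np.std(a)/8**.5,env.sense()["time"])
E
python3 wt.py; python3 -c "
from h import *
plan([.5971,.2688,.3136],np.pi+.084)"
```

```text
[-7.81 -6.91 -7.7  -7.2  -7.6  -6.99 -7.99 -8.12] -7.539857812532728 0.1506096401507485 6.9
11 rot [[-0.0, -0.0, -0.0], [-0.0, -0.0, -0.0], [-0.0, -0.0, -0.0], [-0.0, -0.0, -0.0], [-0.0, -0.0, -0.01], [-0.0, -0.0, -0.0], [-0.0, -0.0, -0.01], [-0.0, -0.0, -0.0], [-0.0, -0.0, -0.01], [-0.0, -0.0, -0.0], [-0.0, -0.0, -0.01]]
pos [[-0.27, 0.88, 0.0], [-0.27, 0.88, 0.0], [-0.26, 0.88, 0.0], [-0.27, 0.88, 0.0], [-0.26, 0.87, 0.01], [-0.27, 0.87, 0.0], [-0.27, 0.88, 0.01], [-0.27, 0.87, 0.0], [-0.26, 0.88, 0.01], [-0.27, 0.87, 0.0], [-0.26, 0.88, 0.01]]
end [0.597  0.2688 0.3135] [ 0.132 -3.139  0.   ]
```

servo_tool(
  rotation=[
    [0,0,0],
    [0,0,0],
    [0,0,0],
    [0,0,0],
    [0,0,0],
    [0,0,0],
    [0,0,0],
    [0,0,0],
    [0,0,0],
    [0,0,0],
    [0,0,0],
    [0,0,0],
    [0,0,-0.02],
    [0,0,-0.02],
    [0,0,0],
    [0,0,0],
    [0,0,0],
  ],
  delta_pos=[
    [-0.1,0.3,0],
    [-0.2,0.6,0],
    [-0.25,0.8,0],
    [-0.27,0.9,0],
    [-0.27,0.9,0],
    [-0.27,0.9,0],
    [-0.27,0.9,0],
    [-0.27,0.9,0],
    [-0.27,0.9,0],
    [-0.26,0.85,0],
    [-0.25,0.75,0],
    [-0.2,0.5,0],
    [-0.2,0.3,0],
    [-0.12,0.14,0],
    [0,0,0],
    [0,0,0],
    [0,0,0],
  ],
  gripper=[255,255,255,255,255,255,255,255,255,255,255,255,255,255,255,255,255],
)

```text
time: 8.6
tool_pos: [0.6053, 0.2688, 0.3149]
eef_rot: [0.131, -3.139, 0.0]
wrist_force: [1.3, -0.4, -7.5]
finger_gap: 0.0274
```

```bash
python3 v.py w4; python3 -c "
from h import *
g=grab_frame('scene');cv2.imwrite('pics/s1.png',cv2.resize(g['image'][60:260,210:410],None,fx=3,fy=3))
g=grab_frame('top');cv2.imwrite('pics/s1t.png',cv2.resize(g['image'][100:300,100:300],None,fx=3,fy=3))"
```

```text
8.6 [0.6053 0.2688 0.3149] [ 1.3090e-01 -3.1388e+00  2.0000e-04] 0.027380474585509948 [ 1.27 -0.36 -7.47] [ 0.    -0.002  0.     0.001 -0.001  0.001]
```

View pics/w4.png

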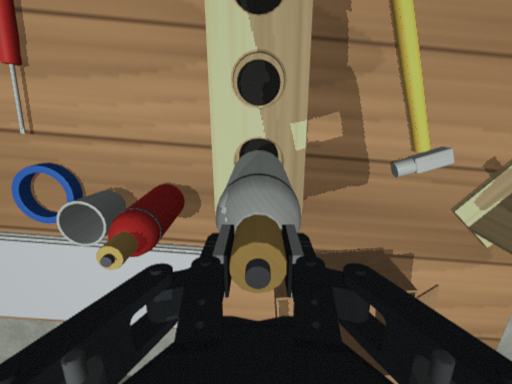

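View pics/s1.png

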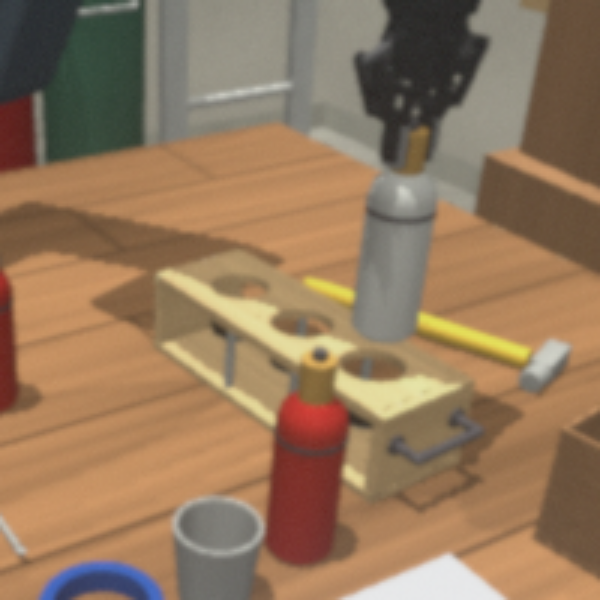

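servo_tool(
  rotation=[
    [0,0,0],
    [0,0,0],
    [0,0,0],
    [0,0,0],
    [0,0,0],
    [0,0,0],
    [0,0,0],
  ],
  delta_pos=[
    [0.12,0.01,0.2],
    [0.13,0.01,0.3],
    [0,0,0.3],
    [0,0,0.2],
    [0,0,0.07],
    [0,0,0],
    [0,0,0],
  ],
  gripper=[255,255,255,255,255,255,255],
)

```text
time: 9.45
tool_pos: [0.598, 0.2695, 0.283]
eef_rot: [-0.132, 3.138, 0.0]
wrist_force: [0.2, -0.5, -7.0]
finger_gap: 0.0276
```

```bash
cat > rk.py <<'E'
import sys
from h import *
s=env.sense(); print(s["time"],s["tool_pos"].round(4),s["eef_rot"].round(4),s["wrist_force"].round(2))
for n,b in(("scene",(60,210)),("top",(100,100))):
    g=grab_frame(n);np.save(f"{sys.argv[1]}{n}.npy",np.array([g],dtype=object))
    cv2.imwrite(f'pics/{sys.argv[1]}{n}.png',cv2.resize(g['image'][b[0]:b[0]+200,b[1]:b[1]+200],None,fx=3,fy=3,interpolation=cv2.INTER_CUBIC))
E
python3 rk.py p1
```

```text
9.45 [0.598  0.2695 0.283 ] [-1.3200e-01  3.1383e+00  2.0000e-04] [ 0.23 -0.5  -7.  ]
```

View pics/p1scene.png

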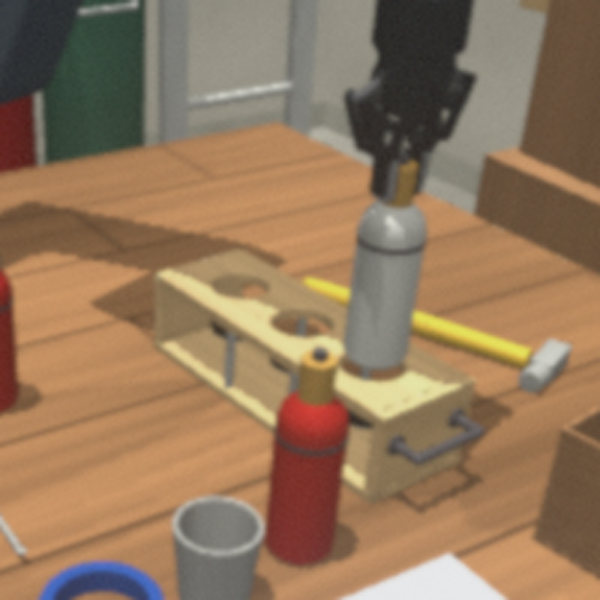

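View pics/p1top.png

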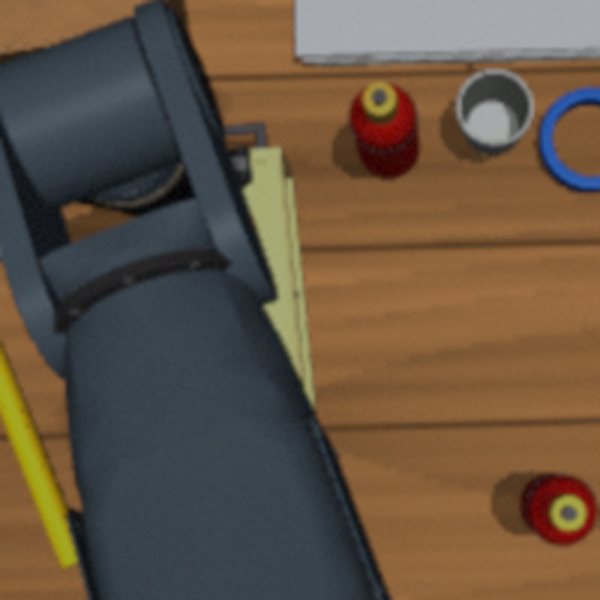

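The scene view shows the canister foot hanging just above the full well, around (377,365) in the crop, and in line with it. I'll lower it.

servo_tool(
  rotation=[
    [0,0,0],
    [0,0,0],
    [0,0,0],
    [0,0,0],
    [0,0,0],
    [0,0,0],
    [0,0,0],
  ],
  delta_pos=[
    [0,-0.02,0.07],
    [0,0,0.07],
    [0,0,0.07],
    [0,0,0.07],
    [0,0,0.07],
    [0,0,0.07],
    [0,0,0],
  ],
  gripper=[255,255,255,255,255,255,255],
)

```text
time: 10.25
tool_pos: [0.5978, 0.2688, 0.2697]
eef_rot: [0.132, -3.138, 0.0]
wrist_force: [-1.1, 0.1, -7.6]
finger_gap: 0.0273
```

servo_tool(
  rotation=[
    [0,0,0],
    [0,0,0],
    [0,0,0],
    [0,0,0],
    [0,0,0],
    [0,0,0],
    [0,0,0],
  ],
  delta_pos=[
    [0,0,0.08],
    [0,0,0.08],
    [0,0,0.08],
    [0,0,0.08],
    [0,0,0.08],
    [0,0,0.08],
    [0,0,0],
  ],
  gripper=[255,255,255,255,255,255,255],
)

```text
time: 10.95
tool_pos: [0.5977, 0.2688, 0.2552]
eef_rot: [0.132, -3.138, 0.0]
wrist_force: [-0.1, -0.2, -7.7]
finger_gap: 0.0272
```

Run:
```python
from h import *
f,s=np.load("w1.npy",allow_pickle=True)
R=Ro.from_rotvec(s["eef_rot"]).as_matrix();T=np.array(f["T_tool_cam"]);p=np.array(s["tool_pos"])
Rc=R@T[:3,:3]; c=R@T[:3,3]+p
def pr(P):
    q=(P-c)@Rc@K(f).T; return q[:,:2]/q[:,2:]
S=4.7; th=np.linspace(0,2*np.pi,721)
def bb(x,y,z,r):
    q=pr(np.c_[x+r*np.cos(th),y+r*np.sin(th),z+0*th]); q=(q+.5-[200,0])*S-.5
    return np.r_[q.min(0),q.max(0)]
for k,C,lim in(("empty",(.3979,.2521),(181,90,385)),("mid",(.4972,.2603),(188,473,381)),("full",(.597,.2687),(198,968,372))):
    for z in np.arange(.015,.07,.005): 
        b=bb(*C,z,.0315); print(k,round(z,3),b.round(0), lim)
```

```text
empty 0.015 [180. 113. 385. 340.] (181, 90, 385)
empty 0.02 [179. 108. 387. 338.] (181, 90, 385)
empty 0.025 [178. 103. 388. 336.] (181, 90, 385)
empty 0.03 [176.  97. 390. 334.] (181, 90, 385)
empty 0.035 [175.  92. 391. 332.] (181, 90, 385)
empty 0.04 [174.  86. 393. 329.] (181, 90, 385)
empty 0.045 [173.  80. 394. 327.] (181, 90, 385)
empty 0.05 [171.  74. 396. 324.] (181, 90, 385)
empty 0.055 [170.  68. 398. 322.] (181, 90, 385)
empty 0.06 [168.  61. 399. 319.] (181, 90, 385)
empty 0.065 [167.  55. 401. 316.] (181, 90, 385)
empty 0.07 [165.  48. 403. 314.] (181, 90, 385)
mid 0.015 [187. 463. 378. 661.] (188, 473, 381)
mid 0.02 [186. 463. 379. 662.] (188, 473, 381)
mid 0.025 [185. 462. 381. 664.] (188, 473, 381)
mid 0.03 [184. 462. 382. 666.] (188, 473, 381)
mid 0.035 [183. 461. 383. 668.] (188, 473, 381)
mid 0.04 [182. 460. 385. 669.] (188, 473, 381)
mid 0.045 [181. 460. 386. 671.] (188, 473, 381)
mid 0.05 [179. 459. 387. 673.] (188, 473, 381)
mid 0.055 [178. 458. 389. 675.] (188, 473, 381)
mid 0.06 [177. 457. 390. 677.] (188, 473, 381)
mid 0.065 [176. 457. 392. 679.] (188, 473, 381)
mid 0.07 [175. 456. 393. 681.] (188, 473, 381)
full 0.015 [194. 769. 372. 942.] (198, 968, 372)
full 0.02 [193. 772. 373. 947.] (198, 968, 372)
full 0.025 [192. 775. 374. 951.] (198, 968, 372)
full 0.03 [191. 778. 376. 956.] (198, 968, 372)
full 0.035 [190. 781. 377. 961.] (198, 968, 372)
full 0.04 [189. 784. 378. 966.] (198, 968, 372)
full 0.045 [188. 787. 379. 971.] (198, 968, 372)
full 0.05 [187. 791. 380. 976.] (198, 968, 372)
full 0.055 [186. 794. 382. 982.] (198, 968, 372)
full 0.06 [185. 797. 383. 987.] (198, 968, 372)
full 0.065 [184. 801. 384. 993.] (198, 968, 372)
full 0.07 [183. 805. 386. 998.] (198, 968, 372)
```

servo_tool(
  rotation=[
    [0,0,0],
    [0,0,0],
    [0,0,0],
    [0,0,0],
    [0,0,0],
    [0,0,0],
    [0,0,0],
  ],
  delta_pos=[
    [0,0,0.06],
    [0,0,0.06],
    [0,0,0.06],
    [0,0,0.06],
    [0,0,0.06],
    [0,0,0.06],
    [0,0,0],
  ],
  gripper=[255,255,255,255,255,255,255],
)

```text
time: 11.65
tool_pos: [0.5978, 0.2688, 0.2446]
eef_rot: [0.132, -3.138, 0.0]
wrist_force: [-0.2, 0.2, -7.8]
finger_gap: 0.0273
```

servo_tool(
  rotation=[
    [0,0,0],
    [0,0,0],
    [0,0,0],
    [0,0,0],
  ],
  delta_pos=[
    [0,0,0.04],
    [0,0,0.04],
    [0,0,0.04],
    [0,0,0],
  ],
  gripper=[255,255,255,255],
)

```text
time: 12.05
tool_pos: [0.5978, 0.2688, 0.2411]
eef_rot: [0.132, -3.138, 0.0]
wrist_force: [-0.6, 0.1, -7.8]
finger_gap: 0.0274
```

servo_tool(
  rotation=[
    [0,0,0],
    [0,0,0],
    [0,0,0],
    [0,0,0],
  ],
  delta_pos=[
    [0,0,0.04],
    [0,0,0.04],
    [0,0,0.04],
    [0,0,0],
  ],
  gripper=[255,255,255,255],
)

```text
time: 12.45
tool_pos: [0.5978, 0.2688, 0.2374]
eef_rot: [0.132, -3.138, 0.0]
wrist_force: [-0.4, 0.4, -6.8]
finger_gap: 0.0275
```

servo_tool(
  rotation=[
    [0,0,0],
    [0,0,0],
    [0,0,0],
  ],
  delta_pos=[
    [0,0,0.04],
    [0,0,0.03],
    [0,0,0],
  ],
  gripper=[255,255,255],
)

```text
time: 12.75
tool_pos: [0.5978, 0.2688, 0.2354]
eef_rot: [0.132, -3.139, 0.0]
wrist_force: [-0.0, 0.1, -6.9]
finger_gap: 0.0274
```

servo_tool(
  rotation=[
    [0,0,0],
    [0,0,0],
    [0,0,0],
  ],
  delta_pos=[
    [0,0,0.04],
    [0,0,0.03],
    [0,0,0],
  ],
  gripper=[255,255,255],
)

```text
time: 13.05
tool_pos: [0.5978, 0.2688, 0.2333]
eef_rot: [0.132, -3.139, 0.0]
wrist_force: [-1.5, 0.3, -8.2]
finger_gap: 0.0274
```

servo_tool(
  rotation=[
    [0,0,0],
    [0,0,0],
    [0,0,0],
    [0,0,0],
  ],
  delta_pos=[
    [0,0,0.03],
    [0,0,0.03],
    [0,0,0.03],
    [0,0,0],
  ],
  gripper=[255,255,255,255],
)

```text
time: 13.45
tool_pos: [0.5978, 0.2688, 0.2306]
eef_rot: [0.132, -3.138, 0.0]
wrist_force: [-0.5, 0.0, -6.5]
finger_gap: 0.0275
```

servo_tool(
  rotation=[
    [0,0,0],
    [0,0,0],
    [0,0,0],
  ],
  delta_pos=[
    [0,0,0.03],
    [0,0,0.03],
    [0,0,0],
  ],
  gripper=[255,255,255],
)

```text
time: 13.75
tool_pos: [0.5979, 0.2688, 0.2289]
eef_rot: [-0.132, 3.139, 0.0]
wrist_force: [0.9, -0.2, -6.8]
finger_gap: 0.0274
```

servo_tool(
  rotation=[
    [0,0,0],
    [0,0,0],
    [0,0,0],
  ],
  delta_pos=[
    [0,0,0.03],
    [0,0,0.03],
    [0,0,0],
  ],
  gripper=[255,255,255],
)

```text
time: 14.05
tool_pos: [0.598, 0.2689, 0.2276]
eef_rot: [-0.132, 3.138, 0.0]
wrist_force: [-0.9, 1.1, -3.2]
finger_gap: 0.0275
```

servo_tool(
  rotation=[
    [0,0,0],
    [0,0,0],
    [0,0,0],
  ],
  delta_pos=[
    [0,0,0.03],
    [0,0,0.03],
    [0,0,0],
  ],
  gripper=[255,255,255],
)

```text
time: 14.35
tool_pos: [0.5981, 0.2689, 0.226]
eef_rot: [-0.132, 3.138, 0.001]
wrist_force: [0.2, -0.6, 1.2]
finger_gap: 0.0277
```

The canister is standing: force went from -7.5 N to about 0. Releasing.

servo_tool(
  rotation=[
    [0,0,0],
    [0,0,0],
    [0,0,0],
    [0,0,0],
  ],
  delta_pos=[
    [0,0,0],
    [0,0,0],
    [0,0,0],
    [0,0,0],
  ],
  gripper=[60,60,60,60],
)

```text
time: 14.75
tool_pos: [0.5979, 0.2688, 0.2254]
eef_rot: [-0.132, 3.139, 0.0]
wrist_force: [0.0, 0.4, -0.2]
finger_gap: 0.0655
```

servo_tool(
  rotation=[
    [0,0,0],
    [0,0,0],
    [0,0,0],
    [0,0,0],
    [0,0,0],
  ],
  delta_pos=[
    [0,0,-0.3],
    [0,0,-0.8],
    [0,0,-0.9],
    [0,0,-0.9],
    [0,0,-0.4],
  ],
  gripper=[60,60,60,60,60],
)

```text
time: 15.25
tool_pos: [0.5984, 0.2691, 0.3278]
eef_rot: [-0.132, 3.135, 0.002]
wrist_force: [0.2, 0.0, 0.4]
finger_gap: 0.0649
```

```bash
python3 v.py w5;python3 -c "
from h import *
plan([.472,-.185,.325],np.pi+.084)"
```

```text
15.25 [0.5984 0.2691 0.3278] [-1.3200e-01  3.1349e+00  1.9000e-03] 0.06489406218741764 [0.17 0.03 0.41] [ 0.    -0.046 -0.132 -0.001  0.213  0.001]
17 rot [[0.0, 0.0, 0.0], [0.0, 0.0, 0.0], [0.0, 0.0, 0.0], [0.0, 0.0, 0.0], [0.0, 0.0, 0.0], [0.0, 0.0, 0.0], [0.0, 0.01, 0.0], [0.0, 0.0, 0.0], [0.0, 0.01, 0.0], [0.0, 0.0, 0.0], [0.0, 0.01, 0.0], [0.0, 0.0, 0.0], [0.0, 0.01, 0.0], [0.0, 0.0, 0.0], [0.01, 0.01, 0.0], [0.0, 0.0, 0.0], [0.01, 0.01, 0.0]]
pos [[0.32, -0.87, 0.0], [0.32, -0.87, 0.0], [0.32, -0.87, 0.0], [0.32, -0.87, 0.0], [0.32, -0.87, 0.01], [0.32, -0.86, 0.0], [0.32, -0.87, 0.01], [0.32, -0.86, 0.0], [0.32, -0.87, 0.01], [0.32, -0.86, 0.01], [0.33, -0.87, 0.0], [0.32, -0.86, 0.01], [0.33, -0.87, 0.0], [0.32, -0.86, 0.01], [0.33, -0.87, 0.01], [0.32, -0.86, 0.0], [0.33, -0.87, 0.01]]
end [ 0.4719 -0.185   0.3249] [ 1.320e-01 -3.139e+00  1.000e-03]
```

View pics/w5.png

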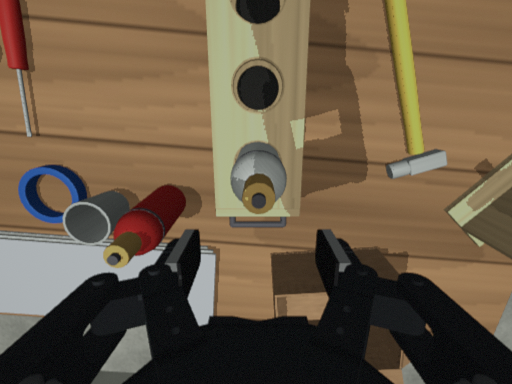

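The full canister stands upright in its well, with its block at (259,195). Moving on to B.

servo_tool(
  rotation=[
    [0,0,0],
    [0,0,0],
    [0,0,0],
    [0,0,0],
    [0,0,0],
    [0,0,0],
    [0,0,0],
    [0,0,0],
    [0,0,0],
    [0,0,0],
    [0,0,0],
    [0,0,0],
    [0,0,0],
    [0,0,0],
    [0,0,0],
    [0,0,0],
    [0,0,0],
    [0,0,0],
    [0,0,0],
  ],
  delta_pos=[
    [0.32,-0.87,0],
    [0.32,-0.87,0],
    [0.32,-0.87,0],
    [0.32,-0.87,0],
    [0.32,-0.87,0],
    [0.32,-0.86,0],
    [0.32,-0.87,0],
    [0.32,-0.86,0],
    [0.32,-0.87,0],
    [0.32,-0.86,0],
    [0.33,-0.87,0],
    [0.32,-0.86,0],
    [0.33,-0.87,0],
    [0.32,-0.86,0],
    [0.33,-0.87,0],
    [0.32,-0.86,0],
    [0.33,-0.87,0],
    [0,0,0],
    [0,0,0],
  ],
  gripper=[60,60,60,60,60,60,60,60,60,60,60,60,60,60,60,60,60,60,60],
)

```text
time: 17.2
tool_pos: [0.4709, -0.1853, 0.3237]
eef_rot: [0.13, -3.138, -0.001]
wrist_force: [0.2, -0.2, -0.2]
finger_gap: 0.065
```

```bash
python3 v.py w6
```

```text
17.2 [ 0.4709 -0.1853  0.3237] [ 1.301e-01 -3.138e+00 -1.200e-03] 0.06498187253729086 [ 0.22 -0.18 -0.18] [ 0.028 -0.004 -0.003  0.001  0.003  0.003]
```

View pics/w6.png

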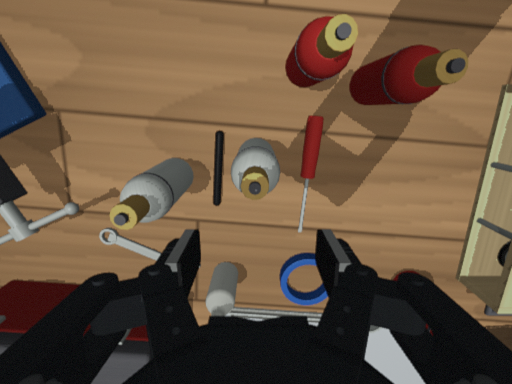

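View pics/w6z.png

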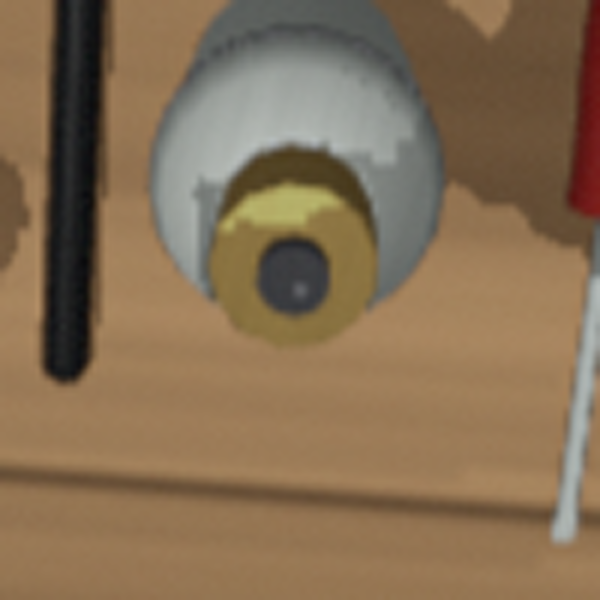

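Run:
```python
from h import *
f,s=np.load("w6.npy",allow_pickle=True)
u=lambda p:[(p[0]+.5)/6-.5+206,(p[1]+.5)/6-.5+142]
print(wray(f,u((293,265)),.192,s).round(4),wray(f,u((294,277)),.199,s).round(4),"C",wray(f,[123,218],.199,s).round(4))
b=wray(f,u((293,265)),.192,s)
plan([b[0],b[1],.180],np.pi+.084)
```

```text
[ 0.4705 -0.1887  0.192 ] [ 0.4705 -0.1884  0.199 ] C [ 0.513 -0.317  0.199]
6 rot [[0.0, -0.0, -0.0], [0.0, -0.0, -0.0], [0.0, -0.0, -0.0], [0.0, -0.0, -0.0], [0.0, -0.0, -0.0], [0.01, -0.01, -0.0]]
pos [[0.0, -0.02, 0.8], [0.01, -0.02, 0.8], [0.0, -0.02, 0.8], [0.01, -0.02, 0.8], [0.0, -0.02, 0.8], [0.01, -0.03, 0.79]]
end [ 0.4704 -0.1887  0.1801] [-0.132  3.139 -0.   ]
```

servo_tool(
  rotation=[
    [0,0,0],
    [0,0,0],
    [0,0,0],
    [0,0,0],
    [0,0,0],
    [0,0,0],
    [0,0,0],
    [0,0,0],
  ],
  delta_pos=[
    [0,-0.02,0.9],
    [0.01,-0.02,0.9],
    [0,-0.02,0.9],
    [0.01,-0.02,0.9],
    [0,-0.02,0.8],
    [0.01,-0.03,0.39],
    [0,0,0],
    [0,0,0],
  ],
  gripper=[60,60,60,60,60,60,60,60],
)

```text
time: 18.05
tool_pos: [0.4711, -0.1891, 0.1815]
eef_rot: [-0.133, 3.138, -0.001]
wrist_force: [0.5, 0.2, 1.0]
finger_gap: 0.0654
```

servo_tool(
  rotation=[
    [0,0,0],
    [0,0,0],
    [0,0,0],
    [0,0,0],
    [0,0,0],
    [0,0,0],
  ],
  delta_pos=[
    [0,0,0],
    [0,0,0],
    [0,0,0],
    [0,0,0],
    [0,0,0],
    [0,0,0],
  ],
  gripper=[255,255,255,255,255,255],
  grip_force=60,
)

```text
time: 18.65
tool_pos: [0.4711, -0.1894, 0.1817]
eef_rot: [-0.132, 3.137, -0.001]
wrist_force: [-0.0, 1.6, 5.5]
finger_gap: 0.0274
```

servo_tool(
  rotation=[
    [0,0,0],
    [0,0,0],
    [0,0,0],
    [0,0,0],
    [0,0,0],
    [0,0,0],
    [0,0,0],
    [0,0,0],
    [0,0,0],
    [0,0,0],
    [0,0,0],
  ],
  delta_pos=[
    [0,0,-0.2],
    [0,0,-0.4],
    [0,0,-0.6],
    [0,0,-0.8],
    [0,0,-0.8],
    [0,0,-0.8],
    [0,0,-0.6],
    [0,0,-0.3],
    [0,0,0],
    [0,0,0],
    [0,0,0],
  ],
  gripper=[255,255,255,255,255,255,255,255,255,255,255],
)

```text
time: 19.75
tool_pos: [0.4702, -0.1891, 0.3146]
eef_rot: [0.132, -3.137, -0.002]
wrist_force: [-0.7, 0.0, -6.2]
finger_gap: 0.0278
```

```bash
python3 wt.py; python3 v.py w7
```

```text
[-6.19 -5.8  -5.46 -5.23 -6.36 -5.69 -6.37 -5.46] -5.820127209863104 0.14537474623469077 20.15
20.15 [ 0.4706 -0.1893  0.3156] [ 1.3210e-01 -3.1386e+00 -2.0000e-04] 0.027401631902679725 [-0.61 -1.14 -6.57] [ 0.    -0.001 -0.    -0.001  0.    -0.001]
```

View pics/w7.png

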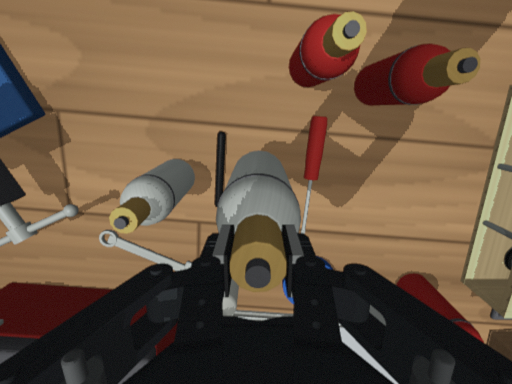

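B weighs about 5.8 N, so it is the part-used one and goes in the middle well.

```bash
python3 -c "
from h import *
plan([.4979,.2603,.3136],np.pi+.084,dp=3)"
```

```text
17 rot [[0.0, -0.0, 0.0], [0.0, -0.0, 0.0], [0.0, -0.0, 0.0], [0.0, -0.0, 0.0], [0.0, -0.0, 0.0], [0.0, -0.0, 0.0], [0.0, -0.0, 0.0], [0.0, -0.0, 0.0], [0.0, -0.0, 0.0], [0.0, -0.0, 0.0], [0.0, -0.0, 0.0], [0.0, -0.0, 0.0], [0.0, -0.0, 0.0], [0.0, -0.0, 0.0], [0.0, -0.0, 0.0], [0.0, -0.0, 0.001], [0.001, -0.001, 0.0]]
pos [[-0.127, 0.874, 0.004], [-0.127, 0.874, 0.004], [-0.127, 0.874, 0.004], [-0.127, 0.874, 0.004], [-0.128, 0.874, 0.004], [-0.127, 0.874, 0.004], [-0.128, 0.874, 0.004], [-0.127, 0.874, 0.004], [-0.128, 0.874, 0.004], [-0.127, 0.874, 0.004], [-0.128, 0.874, 0.004], [-0.127, 0.874, 0.004], [-0.128, 0.874, 0.004], [-0.127, 0.874, 0.004], [-0.128, 0.874, 0.004], [-0.127, 0.873, 0.004], [-0.128, 0.874, 0.004]]
end [0.4979 0.2603 0.3136] [-0.132  3.139 -0.   ]
```

servo_tool(
  rotation=[
    [0,0,0],
    [0,0,0],
    [0,0,0],
    [0,0,0],
    [0,0,0],
    [0,0,0],
    [0,0,0],
    [0,0,0],
    [0,0,0],
    [0,0,0],
    [0,0,0],
    [0,0,0],
    [0,0,0],
    [0,0,0],
    [0,0,0],
    [0,0,0],
    [0,0,0],
    [0,0,0],
    [0,0,0],
    [0,0,0],
  ],
  delta_pos=[
    [-0.114,0.3,0],
    [-0.114,0.6,0],
    [-0.114,0.9,0],
    [-0.114,0.9,0],
    [-0.114,0.9,0],
    [-0.114,0.9,0],
    [-0.114,0.9,0],
    [-0.114,0.9,0],
    [-0.114,0.9,0],
    [-0.114,0.9,0],
    [-0.114,0.9,0],
    [-0.114,0.9,0],
    [-0.114,0.9,0],
    [-0.114,0.9,0],
    [-0.114,0.9,0],
    [-0.114,0.9,0],
    [-0.114,0.7,0],
    [-0.114,0.45,0],
    [-0.114,0.21,0],
    [0,0,0],
  ],
  gripper=[255,255,255,255,255,255,255,255,255,255,255,255,255,255,255,255,255,255,255,255],
)

```text
time: 22.2
tool_pos: [0.4981, 0.2607, 0.3155]
eef_rot: [0.133, -3.139, 0.0]
wrist_force: [0.1, 0.7, -6.4]
finger_gap: 0.0273
```

servo_tool(
  rotation=[
    [0,0,0],
    [0,0,0],
    [0,0,0],
    [0,0,0],
    [0,0,0],
    [0,0,0],
  ],
  delta_pos=[
    [0,0,0],
    [0,0,0.3],
    [0,0,0.4],
    [0,0,0.2],
    [0,0,0.1],
    [0,0,0],
  ],
  gripper=[255,255,255,255,255,255],
)

```text
time: 22.8
tool_pos: [0.4978, 0.2602, 0.2851]
eef_rot: [0.132, -3.138, 0.001]
wrist_force: [0.4, -0.3, -5.0]
finger_gap: 0.0276
```

```bash
python3 rk.py p2
```

```text
22.8 [0.4978 0.2602 0.2851] [ 1.3190e-01 -3.1379e+00  5.0000e-04] [ 0.4  -0.27 -5.04]
```

View pics/p2scene.png

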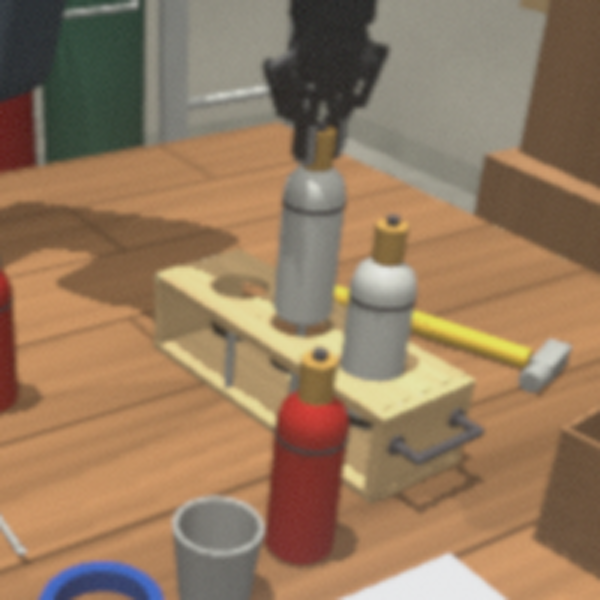

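The full one sits deep in its well. B hangs in line over the middle well, around (305,320) in the crop.

servo_tool(
  rotation=[
    [0,0,0],
    [0,0,0],
    [0,0,0],
    [0,0,0],
    [0,0,0],
    [0,0,0],
    [0,0,0],
  ],
  delta_pos=[
    [0,0,0.08],
    [0,0,0.08],
    [0,0,0.08],
    [0,0,0.08],
    [0,0,0.08],
    [0,0,0.08],
    [0,0,0],
  ],
  gripper=[255,255,255,255,255,255,255],
)

```text
time: 23.6
tool_pos: [0.4978, 0.2603, 0.2709]
eef_rot: [0.132, -3.138, 0.0]
wrist_force: [-0.3, -0.0, -5.8]
finger_gap: 0.0275
```

servo_tool(
  rotation=[
    [0,0,0],
    [0,0,0],
    [0,0,0],
    [0,0,0],
    [0,0,0],
    [0,0,0],
    [0,0,0],
    [0,0,0],
  ],
  delta_pos=[
    [0,0,0.08],
    [0,0,0.08],
    [0,0,0.08],
    [0,0,0.08],
    [0,0,0.08],
    [0,0,0.08],
    [0,0,0.08],
    [0,0,0],
  ],
  gripper=[255,255,255,255,255,255,255,255],
)

```text
time: 24.4
tool_pos: [0.4978, 0.2603, 0.2541]
eef_rot: [0.132, -3.138, 0.0]
wrist_force: [1.0, -0.3, -6.3]
finger_gap: 0.0276
```

servo_tool(
  rotation=[
    [0,0,0],
    [0,0,0],
    [0,0,0],
    [0,0,0],
    [0,0,0],
    [0,0,0],
  ],
  delta_pos=[
    [0,0,0.06],
    [0,0,0.06],
    [0,0,0.06],
    [0,0,0.05],
    [0,0,0.05],
    [0,0,0],
  ],
  gripper=[255,255,255,255,255,255],
)

```text
time: 25.0
tool_pos: [0.4978, 0.2604, 0.2459]
eef_rot: [0.132, -3.138, 0.0]
wrist_force: [0.6, 0.0, -6.2]
finger_gap: 0.0272
```

servo_tool(
  rotation=[
    [0,0,0],
    [0,0,0],
    [0,0,0],
    [0,0,0],
    [0,0,0],
  ],
  delta_pos=[
    [0,0,0.04],
    [0,0,0.04],
    [0,0,0.04],
    [0,0,0.04],
    [0,0,0],
  ],
  gripper=[255,255,255,255,255],
)

```text
time: 25.5
tool_pos: [0.4978, 0.2604, 0.2411]
eef_rot: [0.132, -3.139, 0.0]
wrist_force: [0.0, 0.2, -5.8]
finger_gap: 0.0274
```

servo_tool(
  rotation=[
    [0,0,0],
    [0,0,0],
    [0,0,0],
  ],
  delta_pos=[
    [0,0,0.04],
    [0,0,0.04],
    [0,0,0],
  ],
  gripper=[255,255,255],
)

```text
time: 25.8
tool_pos: [0.498, 0.2604, 0.2389]
eef_rot: [-0.132, 3.139, 0.0]
wrist_force: [-0.3, 0.2, -3.5]
finger_gap: 0.0272
```

servo_tool(
  rotation=[
    [0,0,0],
    [0,0,0],
    [0,0,0],
  ],
  delta_pos=[
    [0,0,0.04],
    [0,0,0.03],
    [0,0,0],
  ],
  gripper=[255,255,255],
)

```text
time: 26.1
tool_pos: [0.4981, 0.2605, 0.2372]
eef_rot: [-0.132, 3.138, 0.0]
wrist_force: [-0.3, -0.2, 0.5]
finger_gap: 0.0277
```

It's standing: force rose through -3.5 to +0.5 N at a depth of about 37 mm. Releasing.

servo_tool(
  rotation=[
    [0,0,0],
    [0,0,0],
    [0,0,0],
    [0,0,0],
  ],
  delta_pos=[
    [0,0,0],
    [0,0,0],
    [0,0,0],
    [0,0,0],
  ],
  gripper=[60,60,60,60],
)

```text
time: 26.5
tool_pos: [0.4979, 0.2604, 0.2368]
eef_rot: [-0.132, 3.139, 0.0]
wrist_force: [-0.5, -0.1, -0.3]
finger_gap: 0.0654
```

servo_tool(
  rotation=[
    [0,0,0],
    [0,0,0],
    [0,0,0],
    [0,0,0],
    [0,0,0],
  ],
  delta_pos=[
    [0,0,-0.3],
    [0,0,-0.8],
    [0,0,-0.9],
    [0,0,-0.6],
    [0,0,-0.2],
  ],
  gripper=[60,60,60,60,60],
)

```text
time: 27.0
tool_pos: [0.4984, 0.2606, 0.3234]
eef_rot: [-0.132, 3.135, 0.002]
wrist_force: [0.1, -0.2, -0.7]
finger_gap: 0.0656
```

```bash
python3 v.py w8;python3 -c "
from h import *
plan([.514,-.3195,.32],np.pi+.084)"
```

```text
27.0 [0.4984 0.2606 0.3234] [-1.3200e-01  3.1355e+00  2.0000e-03] 0.06563010860313982 [ 0.1  -0.16 -0.65] [-0.    -0.018 -0.042  0.     0.097  0.   ]
22 rot [[0.0, 0.0, 0.0], [0.0, 0.0, 0.0], [0.0, 0.0, 0.0], [0.0, 0.0, 0.0], [0.0, 0.0, 0.0], [0.0, 0.0, 0.0], [0.0, 0.0, 0.0], [0.0, 0.0, 0.0], [0.0, 0.0, 0.0], [0.0, 0.0, 0.0], [0.0, 0.0, 0.0], [0.0, 0.0, 0.0], [0.0, 0.0, 0.0], [0.0, 0.0, 0.0], [0.0, 0.0, 0.0], [0.0, 0.0, 0.0], [0.0, 0.01, 0.0], [0.0, 0.0, 0.0], [0.0, 0.01, 0.0], [0.0, 0.0, 0.0], [0.01, 0.01, 0.0], [0.0, 0.0, 0.0]]
pos [[0.05, -0.88, 0.0], [0.05, -0.88, 0.0], [0.05, -0.88, 0.0], [0.05, -0.88, 0.0], [0.05, -0.88, 0.0], [0.05, -0.88, 0.0], [0.05, -0.88, 0.0], [0.05, -0.88, 0.01], [0.05, -0.88, 0.0], [0.05, -0.88, 0.01], [0.05, -0.88, 0.0], [0.05, -0.88, 0.01], [0.05, -0.88, 0.0], [0.05, -0.87, 0.01], [0.05, -0.88, 0.0], [0.05, -0.87, 0.01], [0.05, -0.88, 0.0], [0.05, -0.87, 0.01], [0.05, -0.88, 0.0], [0.05, -0.87, 0.01], [0.05, -0.88, 0.0], [0.05, -0.87, 0.01]]
end [ 0.5141 -0.3194  0.32  ] [-0.132  3.139  0.   ]
```

View pics/w8.png

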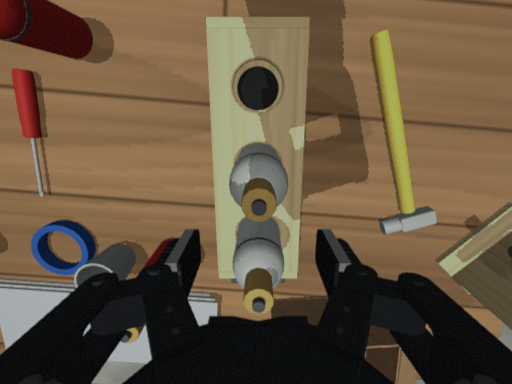

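Two canisters are standing in the rack at (259,205) and (258,300), and the last well is empty at (258,86). Moving to C.

servo_tool(
  rotation=[
    [0,0,0],
    [0,0,0],
    [0,0,0],
    [0,0,0],
    [0,0,0],
    [0,0,0],
    [0,0,0],
    [0,0,0],
    [0,0,0],
    [0,0,0],
    [0,0,0],
    [0,0,0],
    [0,0,0],
    [0,0,0],
    [0,0,0],
    [0,0,0],
    [0,0,0],
    [0,0,0],
    [0,0,0],
    [0,0,0],
  ],
  delta_pos=[
    [0.055,-0.96,0],
    [0.055,-0.96,0],
    [0.055,-0.96,0],
    [0.055,-0.96,0],
    [0.055,-0.96,0],
    [0.055,-0.96,0],
    [0.055,-0.96,0],
    [0.055,-0.96,0],
    [0.055,-0.96,0],
    [0.055,-0.96,0],
    [0.055,-0.96,0],
    [0.055,-0.96,0],
    [0.055,-0.96,0],
    [0.055,-0.96,0],
    [0.055,-0.96,0],
    [0.055,-0.96,0],
    [0.055,-0.96,0],
    [0.055,-0.96,0],
    [0.055,-0.96,0],
    [0.055,-0.96,0],
  ],
  gripper=[60,60,60,60,60,60,60,60,60,60,60,60,60,60,60,60,60,60,60,60],
)

```text
time: 29.05
tool_pos: [0.513, -0.3174, 0.3197]
eef_rot: [0.132, -3.138, -0.002]
wrist_force: [0.4, -0.1, -0.8]
finger_gap: 0.0654
```

servo_tool(
  rotation=[
    [0,0,0],
    [0,0,0],
  ],
  delta_pos=[
    [0,0,0],
    [0,0,0],
  ],
  gripper=[60,60],
)

```text
time: 29.25
tool_pos: [0.5131, -0.3163, 0.3197]
eef_rot: [0.131, -3.138, -0.002]
wrist_force: [-0.5, 0.1, -0.5]
finger_gap: 0.0656
```

```bash
python3 v.py w9
```

```text
29.25 [ 0.5131 -0.3163  0.3197] [ 1.3060e-01 -3.1376e+00 -2.0000e-03] 0.06562846251207574 [-0.49  0.1  -0.52] [ 0.023 -0.02   0.009  0.003  0.001  0.002]
```

View pics/w9z.png

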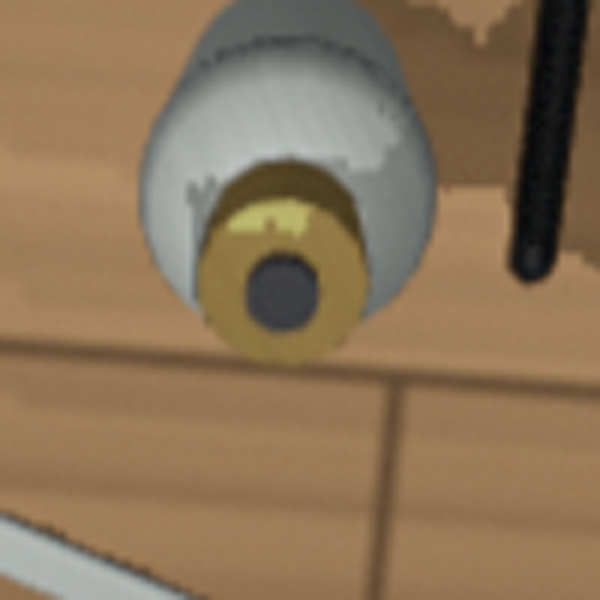

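Run:
```python
from h import *
f,s=np.load("w9.npy",allow_pickle=True)
u=lambda p:[(p[0]+.5)/6-.5+206,(p[1]+.5)/6-.5+142]
print(wray(f,u((283,281)),.192,s).round(4),wray(f,u((283,291)),.199,s).round(4))
b=wray(f,u((283,281)),.192,s)
plan([b[0],b[1],.180],np.pi+.084)
f,s=np.load("w8.npy",allow_pickle=True)
print("well",wray(f,(258,86),.095,s)); cv2.imwrite("pics/w8q.png",cv2.resize(f["image"][40:130,210:310],None,fx=6,fy=6,interpolation=cv2.INTER_CUBIC))
```

```text
[ 0.5144 -0.321   0.192 ] [ 0.514  -0.3209  0.199 ]
6 rot [[0.0, -0.0, 0.0], [0.0, -0.0, 0.0], [0.0, -0.0, 0.0], [0.0, -0.0, 0.0], [0.01, -0.01, 0.0], [0.0, -0.0, 0.0]]
pos [[-0.0, -0.03, 0.78], [-0.01, -0.03, 0.78], [-0.0, -0.03, 0.78], [-0.01, -0.03, 0.78], [-0.0, -0.03, 0.77], [-0.01, -0.03, 0.78]]
end [ 0.5145 -0.3209  0.18  ] [ 0.132 -3.139 -0.   ]
well [0.39898239 0.25263087 0.095     ]
```

View pics/w8q.png

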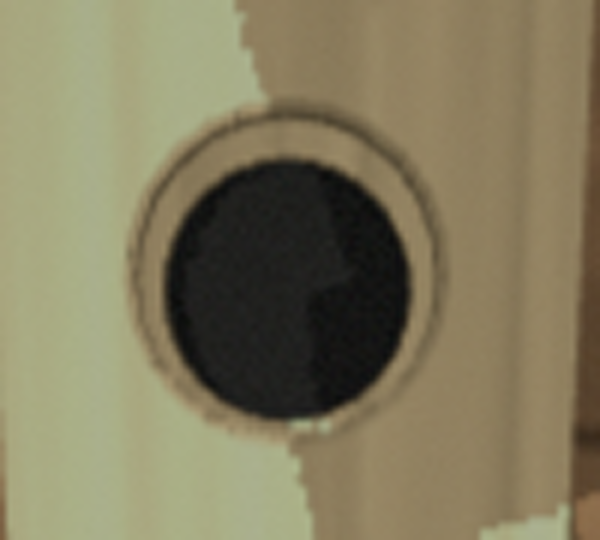

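servo_tool(
  rotation=[
    [0,0,0],
    [0,0,0],
    [0,0,0],
    [0,0,0],
    [0,0,0],
    [0,0,0],
    [0,0,0],
    [0,0,0],
  ],
  delta_pos=[
    [0,-0.03,0.9],
    [-0.01,-0.03,0.9],
    [0,-0.03,0.9],
    [-0.01,-0.03,0.9],
    [0,-0.03,0.7],
    [-0.01,-0.01,0.34],
    [0,0,0],
    [0,0,0],
  ],
  gripper=[60,60,60,60,60,60,60,60],
)

```text
time: 30.1
tool_pos: [0.5152, -0.3208, 0.1826]
eef_rot: [-0.133, 3.138, -0.001]
wrist_force: [0.5, 0.2, 0.6]
finger_gap: 0.0653
```

servo_tool(
  rotation=[
    [0,0,0],
    [0,0,0],
    [0,0,0],
    [0,0,0],
    [0,0,0],
    [0,0,0],
  ],
  delta_pos=[
    [0,0,0],
    [0,0,0],
    [0,0,0],
    [0,0,0],
    [0,0,0],
    [0,0,0],
  ],
  gripper=[255,255,255,255,255,255],
  grip_force=60,
)

```text
time: 30.7
tool_pos: [0.5151, -0.3212, 0.1826]
eef_rot: [-0.132, 3.137, -0.001]
wrist_force: [-0.0, 1.2, 6.0]
finger_gap: 0.0275
```

servo_tool(
  rotation=[
    [0,0,0],
    [0,0,0],
    [0,0,0],
    [0,0,0],
    [0,0,0],
    [0,0,0],
    [0,0,0],
    [0,0,0],
    [0,0,0],
    [0,0,0],
    [0,0,0],
  ],
  delta_pos=[
    [0,0,-0.2],
    [0,0,-0.4],
    [0,0,-0.6],
    [0,0,-0.8],
    [0,0,-0.8],
    [0,0,-0.8],
    [0,0,-0.6],
    [0,0,-0.3],
    [0,0,0],
    [0,0,0],
    [0,0,0],
  ],
  gripper=[255,255,255,255,255,255,255,255,255,255,255],
)

```text
time: 31.8
tool_pos: [0.5144, -0.3208, 0.3154]
eef_rot: [0.132, -3.137, -0.002]
wrist_force: [-1.0, 1.2, -3.8]
finger_gap: 0.0272
```

```bash
python3 wt.py; python3 v.py w10; python3 -c "
from h import *
plan([.40,.10,.3136],np.pi+.084)
f=grab_frame('top')
for q in [(288.8,270.6),(331,276.7)]: print(ray(f,q,.192))
plan([.3985,.2522,.3136],np.pi+.084,n=20,dp=3)"
```

```text
[-3.8  -3.03 -3.4  -3.04 -3.47 -2.96 -2.57 -2.97] -3.1559759240146987 0.12651077585126852 32.2
32.2 [ 0.5147 -0.321   0.3165] [ 1.3210e-01 -3.1387e+00 -1.0000e-04] 0.027161160717247404 [-0.58  0.7  -2.62] [ 0.001 -0.002 -0.002 -0.001  0.001 -0.001]
16 rot [[0.0, -0.0, 0.0], [0.0, -0.0, 0.0], [0.0, -0.0, 0.0], [0.0, -0.0, 0.0], [0.0, -0.0, 0.0], [0.0, -0.0, 0.0], [0.0, -0.0, 0.0], [0.0, -0.0, 0.0], [0.0, -0.0, 0.0], [0.0, -0.0, 0.0], [0.0, -0.0, 0.0], [0.0, -0.0, 0.0], [0.0, -0.0, 0.0], [0.0, -0.0, 0.0], [0.0, -0.0, 0.0], [0.0, -0.0, 0.0]]
pos [[0.16, 0.89, 0.01], [0.16, 0.89, 0.01], [0.17, 0.89, 0.01], [0.16, 0.9, 0.01], [0.17, 0.89, 0.0], [0.16, 0.9, 0.01], [0.17, 0.89, 0.0], [0.16, 0.9, 0.01], [0.17, 0.89, 0.0], [0.16, 0.9, 0.01], [0.17, 0.89, 0.0], [0.16, 0.9, 0.01], [0.17, 0.89, 0.0], [0.16, 0.9, 0.01], [0.17, 0.89, 0.0], [0.16, 0.9, 0.01]]
end [0.4    0.1001 0.3136] [ 0.132 -3.139 -0.   ]
[ 0.34701992 -0.02521142  0.192     ]
[ 0.32958353 -0.12638292  0.192     ]
20 rot [[-0.0, 0.0, 0.0], [-0.0, 0.0, 0.0], [-0.0, 0.0, 0.0], [-0.0, 0.0, 0.0], [-0.0, 0.0, 0.0], [-0.0, 0.0, 0.0], [-0.0, 0.0, 0.0], [-0.0, 0.0, 0.0], [-0.0, 0.0, 0.0], [-0.0, 0.0, 0.0], [-0.0, 0.0, 0.0], [-0.0, 0.0, 0.0], [-0.0, 0.0, 0.0], [-0.0, 0.0, 0.0], [-0.0, 0.0, 0.0], [-0.0, 0.0, 0.0], [-0.0, 0.0, 0.0], [-0.0, 0.0, 0.001], [-0.0, 0.0, 0.0], [-0.001, 0.0, 0.001]]
pos [[0.113, 0.968, 0.005], [0.113, 0.968, 0.005], [0.113, 0.968, 0.005], [0.113, 0.968, 0.005], [0.113, 0.968, 0.005], [0.113, 0.968, 0.005], [0.113, 0.968, 0.005], [0.113, 0.969, 0.005], [0.112, 0.968, 0.005], [0.113, 0.969, 0.005], [0.112, 0.968, 0.005], [0.113, 0.969, 0.005], [0.112, 0.968, 0.005], [0.113, 0.969, 0.005], [0.112, 0.968, 0.005], [0.113, 0.969, 0.005], [0.112, 0.968, 0.005], [0.113, 0.969, 0.004], [0.112, 0.968, 0.005], [0.113, 0.969, 0.004]]
end [0.3985 0.2522 0.3136] [-0.132  3.139  0.   ]
```

View pics/w10.png

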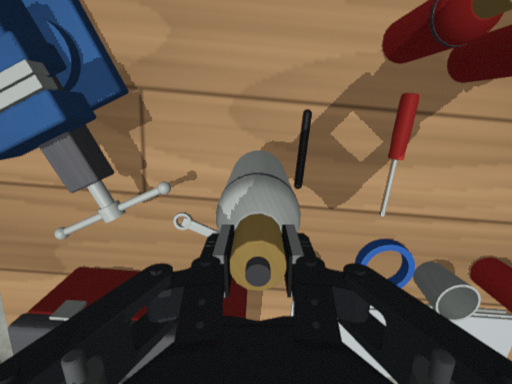

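C weighs about 3.2 N, so it's the empty one. I'll carry it to the well away from the handle.

servo_tool(
  rotation=[
    [0,0,0],
    [0,0,0],
    [0,0,0],
    [0,0,0],
    [0,0,0],
    [0,0,0],
    [0,0,0],
    [0,0,0],
    [0,0,0],
    [0,0,0],
    [0,0,0],
    [0,0,0],
    [0,0,0],
    [0,0,0],
    [0,0,0],
    [0,0,0],
    [0,0,0],
    [0,0,0],
    [0,0,0],
    [0,0,0],
  ],
  delta_pos=[
    [0.098,0.4,0],
    [0.098,0.7,0],
    [0.098,0.95,0],
    [0.098,0.95,0],
    [0.098,0.95,0],
    [0.098,0.95,0],
    [0.098,0.95,0],
    [0.098,0.95,0],
    [0.098,0.95,0],
    [0.098,0.95,0],
    [0.098,0.95,0],
    [0.098,0.95,0],
    [0.098,0.95,0],
    [0.098,0.95,0],
    [0.098,0.95,0],
    [0.098,0.95,0],
    [0.098,0.95,0],
    [0.098,0.95,0],
    [0.098,0.95,0],
    [0.098,0.9,0],
  ],
  gripper=[255,255,255,255,255,255,255,255,255,255,255,255,255,255,255,255,255,255,255,255],
)

```text
time: 34.3
tool_pos: [0.4092, 0.2179, 0.3168]
eef_rot: [-0.133, 3.138, 0.0]
wrist_force: [0.6, -0.0, -2.9]
finger_gap: 0.0276
```

servo_tool(
  rotation=[
    [0,0,0],
    [0,0,0],
    [0,0,0],
    [0,0,0],
    [0,0,0],
  ],
  delta_pos=[
    [0.098,0.65,0],
    [0.098,0.4,0],
    [0.098,0.17,0],
    [0,0,0],
    [0,0,0],
  ],
  gripper=[255,255,255,255,255],
)

```text
time: 34.8
tool_pos: [0.3985, 0.2517, 0.3166]
eef_rot: [-0.132, 3.139, -0.0]
wrist_force: [0.8, 0.0, -3.5]
finger_gap: 0.0274
```

servo_tool(
  rotation=[
    [0,0,0],
    [0,0,0],
    [0,0,0],
    [0,0,0],
    [0,0,0],
    [0,0,0],
  ],
  delta_pos=[
    [0,0.01,0.2],
    [0,0,0.3],
    [0,0,0.3],
    [0,0,0.15],
    [0,0,0.08],
    [0,0,0],
  ],
  gripper=[255,255,255,255,255,255],
)

```text
time: 35.4
tool_pos: [0.3984, 0.2526, 0.2854]
eef_rot: [0.132, -3.138, 0.0]
wrist_force: [0.3, 0.3, -3.1]
finger_gap: 0.0274
```

```bash
python3 rk.py p3
```

```text
35.4 [0.3984 0.2526 0.2854] [ 1.3200e-01 -3.1383e+00  4.0000e-04] [ 0.34  0.29 -3.05]
```

View pics/p3scene.png

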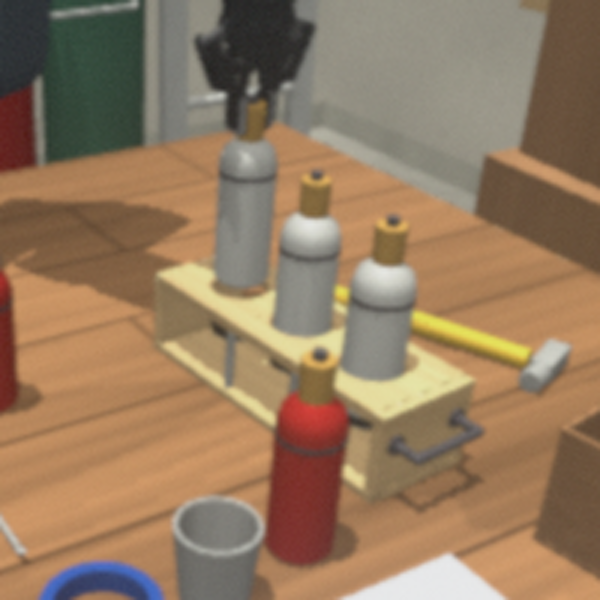

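The first two are seated at (385,375) and (305,330) in the crop, and C is in line over the end well at (243,287). Lowering it now.

servo_tool(
  rotation=[
    [0,0,0],
    [0,0,0],
    [0,0,0],
    [0,0,0],
    [0,0,0],
    [0,0,0],
    [0,0,0],
  ],
  delta_pos=[
    [0,-0.02,0.08],
    [0,0,0.08],
    [0,0,0.08],
    [0,0,0.08],
    [0,0,0.08],
    [0,0,0.08],
    [0,0,0],
  ],
  gripper=[255,255,255,255,255,255,255],
)

```text
time: 36.2
tool_pos: [0.3984, 0.252, 0.2709]
eef_rot: [0.132, -3.138, 0.0]
wrist_force: [0.4, -0.5, -3.0]
finger_gap: 0.0273
```

servo_tool(
  rotation=[
    [0,0,0],
    [0,0,0],
    [0,0,0],
    [0,0,0],
    [0,0,0],
    [0,0,0],
    [0,0,0],
    [0,0,0],
  ],
  delta_pos=[
    [0,0,0.08],
    [0,0,0.08],
    [0,0,0.08],
    [0,0,0.08],
    [0,0,0.08],
    [0,0,0.08],
    [0,0,0.08],
    [0,0,0],
  ],
  gripper=[255,255,255,255,255,255,255,255],
)

```text
time: 37.0
tool_pos: [0.3984, 0.2519, 0.2541]
eef_rot: [0.132, -3.138, 0.0]
wrist_force: [0.0, 0.1, -3.9]
finger_gap: 0.0272
```

servo_tool(
  rotation=[
    [0,0,0],
    [0,0,0],
    [0,0,0],
    [0,0,0],
    [0,0,0],
    [0,0,0],
  ],
  delta_pos=[
    [0,0,0.06],
    [0,0,0.06],
    [0,0,0.06],
    [0,0,0.05],
    [0,0,0.05],
    [0,0,0],
  ],
  gripper=[255,255,255,255,255,255],
)

```text
time: 37.6
tool_pos: [0.3985, 0.252, 0.2459]
eef_rot: [0.132, -3.139, 0.0]
wrist_force: [-0.7, -0.4, -3.9]
finger_gap: 0.0277
```

servo_tool(
  rotation=[
    [0,0,0],
    [0,0,0],
    [0,0,0],
    [0,0,0],
  ],
  delta_pos=[
    [0,0,0.03],
    [0,0,0.03],
    [0,0,0.03],
    [0,0,0],
  ],
  gripper=[255,255,255,255],
)

```text
time: 38.0
tool_pos: [0.3985, 0.252, 0.2433]
eef_rot: [0.132, -3.139, 0.0]
wrist_force: [-1.1, 0.2, -2.8]
finger_gap: 0.0272
```

servo_tool(
  rotation=[
    [0,0,0],
    [0,0,0],
    [0,0,0],
  ],
  delta_pos=[
    [0,0,0.03],
    [0,0,0.03],
    [0,0,0],
  ],
  gripper=[255,255,255],
)

```text
time: 38.3
tool_pos: [0.3985, 0.252, 0.2415]
eef_rot: [0.132, -3.139, 0.0]
wrist_force: [0.2, -0.4, -3.3]
finger_gap: 0.0274
```

servo_tool(
  rotation=[
    [0,0,0],
    [0,0,0],
    [0,0,0],
  ],
  delta_pos=[
    [0,0,0.03],
    [0,0,0.03],
    [0,0,0],
  ],
  gripper=[255,255,255],
)

```text
time: 38.6
tool_pos: [0.3985, 0.252, 0.2396]
eef_rot: [0.132, -3.139, 0.0]
wrist_force: [-0.4, 0.5, -3.4]
finger_gap: 0.0274
```

servo_tool(
  rotation=[
    [0,0,0],
    [0,0,0],
    [0,0,0],
  ],
  delta_pos=[
    [0,0,0.03],
    [0,0,0.03],
    [0,0,0],
  ],
  gripper=[255,255,255],
)

```text
time: 38.9
tool_pos: [0.3985, 0.252, 0.2379]
eef_rot: [0.132, -3.139, 0.0]
wrist_force: [-0.3, 0.6, -3.4]
finger_gap: 0.0271
```

servo_tool(
  rotation=[
    [0,0,0],
    [0,0,0],
    [0,0,0],
  ],
  delta_pos=[
    [0,0,0.03],
    [0,0,0.03],
    [0,0,0],
  ],
  gripper=[255,255,255],
)

```text
time: 39.2
tool_pos: [0.3985, 0.252, 0.236]
eef_rot: [0.132, -3.139, 0.0]
wrist_force: [0.0, 0.8, -2.9]
finger_gap: 0.0274
```

servo_tool(
  rotation=[
    [0,0,0],
    [0,0,0],
    [0,0,0],
  ],
  delta_pos=[
    [0,0,0.03],
    [0,0,0.03],
    [0,0,0],
  ],
  gripper=[255,255,255],
)

```text
time: 39.5
tool_pos: [0.3985, 0.252, 0.2342]
eef_rot: [0.132, -3.139, 0.0]
wrist_force: [0.4, -0.5, -4.1]
finger_gap: 0.0274
```

servo_tool(
  rotation=[
    [0,0,0],
    [0,0,0],
    [0,0,0],
  ],
  delta_pos=[
    [0,0,0.03],
    [0,0,0.03],
    [0,0,0],
  ],
  gripper=[255,255,255],
)

```text
time: 39.8
tool_pos: [0.3986, 0.2521, 0.2326]
eef_rot: [-0.132, 3.139, 0.0]
wrist_force: [-0.7, 0.1, -2.2]
finger_gap: 0.0273
```

Possible first contact, so I'll go in smaller steps.

servo_tool(
  rotation=[
    [0,0,0],
    [0,0,0],
    [0,0,0],
  ],
  delta_pos=[
    [0,0,0.02],
    [0,0,0.02],
    [0,0,0],
  ],
  gripper=[255,255,255],
)

```text
time: 40.1
tool_pos: [0.3987, 0.2521, 0.2316]
eef_rot: [-0.132, 3.138, 0.0]
wrist_force: [0.3, -0.1, 2.0]
finger_gap: 0.0271
```

servo_tool(
  rotation=[
    [0,0,0],
    [0,0,0],
  ],
  delta_pos=[
    [0,0,0],
    [0,0,0],
  ],
  gripper=[255,255],
)

```text
time: 40.3
tool_pos: [0.3986, 0.2521, 0.2316]
eef_rot: [-0.132, 3.138, 0.0]
wrist_force: [0.4, 0.6, 0.8]
finger_gap: 0.0276
```

servo_tool(
  rotation=[
    [0,0,0],
    [0,0,0],
    [0,0,0],
    [0,0,0],
  ],
  delta_pos=[
    [0,0,0],
    [0,0,0],
    [0,0,0],
    [0,0,0],
  ],
  gripper=[60,60,60,60],
)

```text
time: 40.7
tool_pos: [0.3985, 0.252, 0.2313]
eef_rot: [0.132, -3.139, 0.0]
wrist_force: [-0.5, 0.6, 0.6]
finger_gap: 0.0652
```

servo_tool(
  rotation=[
    [0,0,0],
    [0,0,0],
    [0,0,0],
    [0,0,0],
    [0,0,0],
    [0,0,0],
    [0,0,0],
    [0,0,0],
  ],
  delta_pos=[
    [0,0,-0.3],
    [0,0,-0.8],
    [0,0,-0.9],
    [0,0,-0.9],
    [0,0,-0.5],
    [0,0,-0.1],
    [0,0,0],
    [0,0,0],
  ],
  gripper=[60,60,60,60,60,60,60,60],
)

```text
time: 41.5
tool_pos: [0.3982, 0.2519, 0.3356]
eef_rot: [0.132, -3.138, 0.001]
wrist_force: [0.8, -0.2, -0.8]
finger_gap: 0.0655
```

```bash
python3 v.py w11; python3 -c "
from h import *
for n in('scene','top'):
    f=grab_frame(n);cv2.imwrite('pics/end'+n+'.png',f['image'])"
```

```text
41.5 [0.3982 0.2519 0.3356] [ 1.3200e-01 -3.1376e+00  9.0000e-04] 0.0654887952418979 [ 0.75 -0.18 -0.81] [-0.001  0.006  0.001  0.001  0.001  0.001]
```

View pics/w11.png

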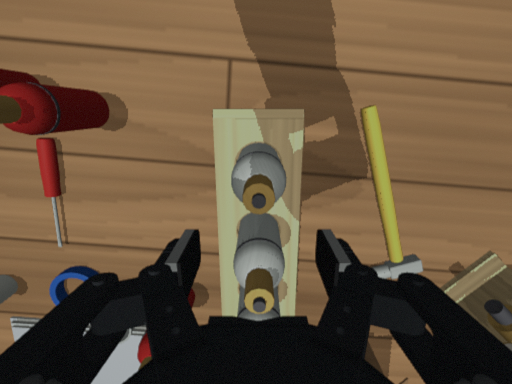

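View pics/endscene.png

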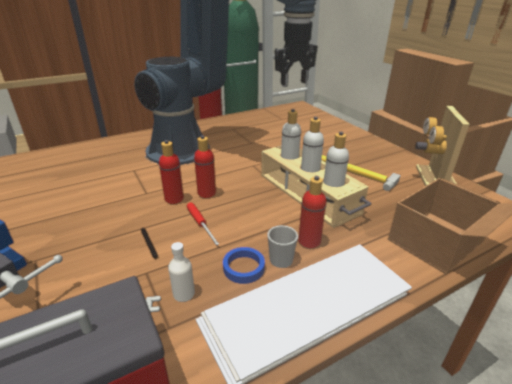

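View pics/endtop.png

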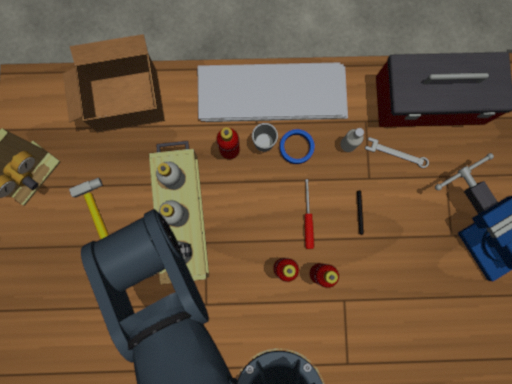

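All three canisters stand upright in the rack. The other things (screwdriver, marker, tape, cup, bottle, spanner, hammer, red canisters) are where they were, and the gripper is clear. Handing in.

```bash
python3 -c "
from h import *
print(env.sign_off(), env.sense()['time'])"
```

```text
the job is handed in; nothing more can be done
the job is handed in; nothing more can be done
```

I weighed all three canisters by lifting them, stood each in its own well, and handed the job in at about 41.7 s of the 72 s allowed. The sign-off gives no verdict, so this rests on my own checks.

| Canister (start x, y) | Weight felt | Judged | Well | Force as it stood |
|---|---|---|---|---|
| (0.533, -0.026) | about 7.5 N | full | end well beside the handle | about +1 N |
| (0.471, -0.189) | about 5.8 N | part used | middle | about +0.5 N |
| (0.514, -0.321) | about 3.2 N | empty | end well away from the handle | about +1 to +2 N |

I lowered each in steps of about 1 mm near the floor until the wrist force came up to about zero or slightly above. Then I opened the gripper and backed straight up.

- **Last pictures:** all three stand upright in their wells, the gripper is clear of them, and the loose things and red look-alikes look unmoved. In the top view the arm hid part of the hammer and the end well. The scene and wrist views showed the hammer in place and the empty canister standing.
- **Disagreements:** the oblique scene camera put the canister tops about 10 mm farther out than the top camera did. I relied on the wrist camera, which agreed with the top camera to 1–2 mm.
- **Weights:** the full and empty readings were 0.3–0.4 N below nominal, with about 0.4 N of noise per reading. The classes are about 2.2 N apart, so the order is not in doubt.

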